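Bring a clamped buckle up to the locating tongue from one side

TASK

Set the buckle that is clamped on the jig's screw slide snug against the locating tongue. Wind the crank counter-clockwise until the solid part of the buckle has run past the tongue and its strap window is underneath, push the plunger knob fully home so that the tongue stands in the window, then wind back clockwise until the window's edge comes up snug against the tongue and the slack in the worn screw is out. Feel for it and do not force the crank, let go, and leave the other things on the ledge where they are.

Things in the scene. Friction and masses are not known exactly. Their poses are not given: they have to be found in the camera images.
- jig: grey repair jig, fixed: base 200 x 240 x 45 mm, column (28 mm) at local x -105, head (38 mm wide, z 156-198) from it over the slide; screw slide along local y, crank at its -y end (end block outer face y -115, top z 98). Origin: on the ledge under the locating tongue. Local x points from column to tongue, y along the slide away from the crank, z up
- crank_axis (a point): centre of the handle's circle: on the screw's level axis (parallel to jig y), level with the handle's middle, at jig local (0, -164, 80) mm. The circle has a radius of 24 mm and lies in the jig's x-z plane
- handle (a point): middle of the crank's black handle: 14 mm thick, 46 mm long, parallel to the screw, pointing away from the jig. It revolves freely on its spindle, so a gripper can hold it from above and carry it round the circle without turning itself. The steel crank arm (hub 24 mm across) is 23 mm from here towards the jig; the space above and outside is free
- screw (a joint): turn of the screw, rad, 0 at the start. Grows counter-clockwise seen from the crank end (handle at the top goes to jig -x), which drives the carriage from the crank; clockwise draws it in. 12 mm a turn. Effort at the handle: 1 to 2.5 N running free, rising to 4 N within about a third of a turn once the buckle bears on the tongue. Stays put; may spring back up to 1 rad when let go under load
- seat (a point): centre of the buckle's seat on the carriage, at the buckle's underside, 106 mm above the ledge, on the slide's middle line; moves along jig y only (jig y 0: under the tongue; free to at least +20 mm). Starts 8 to 16 mm on the crank side of the tongue. The black buckle clamped on it is 42 x 59 x 14 mm: solid half away from the crank, strap window (32 mm wide, 23 mm along the slide) towards it
- carriage: aluminium carriage, 100 mm across the slide, 81 mm along it, which carries the buckle's seat and the buckle; origin under its middle, 68 mm above the ledge. The seat is bolted up to 4 mm off the carriage's middle along the slide, the buckle up to 5 mm off the seat's
- nut_mid (a point): middle of the brass screw nut, which has 2 mm of slack (a sixth of a turn) in its bracket. Offset from bracket along jig y: +1 mm when it pushes the carriage from the crank, -1 mm when it draws it towards the crank
- bracket (a point): middle of the nut bracket at the carriage's crank end; fixed on the carriage, 20 mm below seat's height, its y axis along jig y
- knob_top (a point): top of the black mushroom knob (32 mm across) of the locating plunger in the jig's head, on the tongue's axis: 240 mm above the ledge when up, 220 mm when home. Pushed straight down from above against about 4 N of friction; stays where it is left; firm stop after 20 mm
- plunger: the locating plunger, knob and tongue in one; origin on its axis at the knob's underside, 22 mm below knob_top. Its tongue bends at a load of 50 N, which the buckle puts on it when the handle is pushed on with about 6 N
- tongue_tip (a point): lower edge of the flat steel tongue (28 mm across the slide, 6 thick): 128 mm above the ledge when up, 108 when home (12 below the buckle top). The edge to bring to it, the window's edge farther from the crank, is 3 mm from seat along jig +y, +-5 mm (clamped by hand); they meet with the seat at jig y -5 to +5. It fits the window from there to 17 mm on; a seat at +8.5 always suits
- lotion: chrome push dispenser of hand lotion, 66 mm across, 162 mm tall, spout 50 mm out; origin under its centre. Bystander
- jar: green glass jar with a closed hinged steel lid, 90 mm across, 116 mm tall; origin under its centre. Bystander
- flashlight: aluminium flashlight standing on its head, 40 mm across, 151 mm tall; origin under its centre. Bystander
- dish: white ceramic dish of keys, 136 mm across, 32 mm tall; origin under its centre. Bystander
- rivet_tin: open steel tin of rivets, 75 x 55 x 22 mm; origin under its centre. Bystander, in front of the jig
- spare_buckle: a second, loose black buckle, 42 x 59 x 17 mm; origin on its underside. Bystander, in front of the jig (the buckle to set is the clamped one)
- screwdriver: screwdriver lying on the ledge, 170 mm long; origin under its middle. Bystander

How it is judged:
By the outcome, as a careful person would: the job done as asked, in the order asked, and still so for the second after the job is handed in, with the robot touching nothing.
It also fails if it takes over 72 s, if anything falls off the work surface, if the arm or the gripper's body presses on something with over 40 N, if the wrist force passes 120 N, or if a joint passes its speed limit or range.

ROBOT

A 6-joint arm with a two-finger parallel gripper is mounted at the origin on the work surface. World frame = base frame: x ahead of the robot, y to its left, z up, the work surface at z = 0. Lengths are in m, angles in rad, forces in N, time in s.
With the tool pointing down it reaches from about 0.4 to 0.825 m from the base axis. Payload 7 kg.
Tool frame: the origin (TCP) lies midway between the tips of the shut fingers; the grasp point (between the pads) lies hold_point_z behind it (hold_point_z is the distance from the TCP to the grasp point, in m); z points along the fingers, y is the line along which they close (so a half turn about z gives the same grasp; the last joint's range is limited). The gripper opens to 88 mm and grips with 3 to 60 N. Pads are 19 mm wide; open, the fingers measure 130 mm over their backs; the gripper's body (78 mm by 193 mm) begins 47 mm behind the grasp point.
Start: joints at [-0.829, 0.359, 0.012, 0, -1.224, -0.288], TCP at [0.296, -0.607, 0.227] pointing down, gripper open.
Joint ranges: [-3.07, 3.07], [-1.43, 2.12], [-1.02, 1.25], [-3.03, 1.67], [-3.05, -0], [-3.03, 3.03]. Speed limits (rad/s): [2.39, 2.39, 3.01, 3.14, 3.14, 3.14].

INTERFACE

Orientations are given as [roll, pitch, yaw] about the fixed x, y, z axes, in that order (R = Rz(yaw) Ry(pitch) Rx(roll)).
In Python, from station import * gives the robot as it stands.
- The arm moves only by the tool apply_moves, never from a script. Its argument "steps" is a list of rows, each an object with "translation": the shift along the world's x, y, z scaled (see below), a list of three; "rotation": the turn, a rotation vector about the world's x, y, z scaled (see below), a list of three. A call has exactly 10 rows; each row is the pose to reach, as a shift and turn from the pose commanded when the call began; what a row does not reach only later rows make up. The controller multiplies each number of a shift by 250 mm and each number of a turn by 30 degrees. A row lasts 1/12 s, in which the tool goes at most 41.7 mm and 7.16 degrees, less where a joint would pass 70% of its speed; a pose out of reach is approached as far as the arm can. A call with a number of a shift or a turn outside -1 to 1 is refused whole. A call with a gripper value outside its range is refused whole. "jaw" is the closure, from -1 (fully open) to 1 (shut), so that 0 is half open, set as the call begins (left out, the last holds). The fingers move at their own pace and stop on an object; "newtons" is the grip in N (left out, the last holds). Time passes only in rows, so rows that repeat a pose let the fingers close, or fill a call up. It gives the time, the measured TCP pose, the force, the opening and the grip force at its end, in the units of the state.
- get_state(): the state, without advancing time (a new reading comes with each control period).
- grab_frame(name): name is "scene" or "top"; returns the picture (420x560x3 uint8, blue, green, red); there is no depth.
- camera_model(name): a dict with "fx", "fy", "cx", "cy" (pixels), "k1" (the pictures are not rectified: a ray, as slopes to the right and down, at radius r is drawn at 1 + k1 r^2 times it, then the intrinsics apply), "xyz" and "rotation" of the camera in the world. Camera axes: x right, y down, z forward; pixel columns grow to the right and rows downward; lengths in m; the calibration is good to about 2 mm. A picture is of the moment at which its call begins. camera_model takes no time and is no camera call.
- job_done(): hands the job in; it is judged then, once.
The state is a dict: "t": time; "q": joint angles; "qd": joint speeds; "joint_efforts": joint torques, N m; "eef_pos": TCP position; "ee_rot": TCP orientation; "force": force on the tool from outside, world axes, zero at the start; "moment": the same for the moment, N m; "width": finger opening in m; "gripper_force": force on a finger pad.
Only numpy, scipy, OpenCV 4.12 (cv2) and the standard library are available. Lean on these libraries where they do the work, as an engineer would, in place of code of your own. Each camera call takes 0.05 s, during which the arm holds its last target. There are 200 camera calls.

## Working session

There is one attempt and no reset: what is moved stays moved. The work goes in short steps, Python scripts to look and compute and a tool call to move; the robot and the scene stay as the last step left them, time stands still between calls to the robot, and variables do not carry over. Pictures are saved under pics/ and viewed, at most 10 in all, crops included, and the job is handed in when it is done.

Besides the shell and the picture viewer there is one more tool, called as name(argument=value, ...) on one line, values as JSON. apply_moves: Moves the arm, as the interface text tells. Shifts and turns lie within -1 to 1; 1 stands for 250 mm of shift or 30 degrees of turn. Its arguments: {"type":"object","properties":{"steps":{"type":"array"},"jaw":{"type":"number"},"newtons":{"type":"number"}},"required":["steps"]}

```bash
ls; mkdir -p pics; python3 - <<'E'
from station import *
import cv2
for n in ("scene","top"):
    cv2.imwrite(f"pics/{n}0.png",grab_frame(n)); print(camera_model(n))
print(get_state())
E
```

```text
pics
{'fx': 430.10776259305334, 'fy': 430.10776259305334, 'cx': 281.89102307142247, 'cy': 202.89942819185725, 'k1': -0.12151789886065492, 'xyz': array([ 1.09944787, -0.30619714,  1.01140721]), 'rotation': array([-2.47481868, -0.00305631,  1.05491076])}
{'fx': 541.9470446006859, 'fy': 541.9470446006859, 'cx': 278.8547202648931, 'cy': 214.00357511014187, 'k1': -0.18807634818547714, 'xyz': array([0.42948826, 0.00769008, 1.50717287]), 'rotation': array([-3.05725615, -0.01133805, -1.57627197])}
{'t': 0.1, 'q': array([-8.28905033e-01,  3.59310331e-01,  1.11437230e-02, -3.23648366e-04,
       -1.22412193e+00, -2.88085537e-01]), 'qd': array([ 0.00016373, -0.00205644,  0.00297161,  0.0015703 ,  0.00103268,
        0.00037738]), 'joint_efforts': array([ 3.30653693e-04, -5.84162736e+01,  2.93750149e+01,  7.01539278e+00,
        1.01778569e-02, -7.90610056e-05]), 'eef_pos': array([ 0.29568183, -0.60628869,  0.22571392]), 'ee_rot': array([ 3.14007548e+00, -1.32275492e-04, -2.68789699e+00]), 'force': array([-0.43714711, -0.64486858, -0.32864425]), 'moment': array([ 0.00701713, -0.01184422, -0.06171277]), 'gripper_force': 0.0, 'width': 0.08774768148112433}
```

View pics/scene0.png

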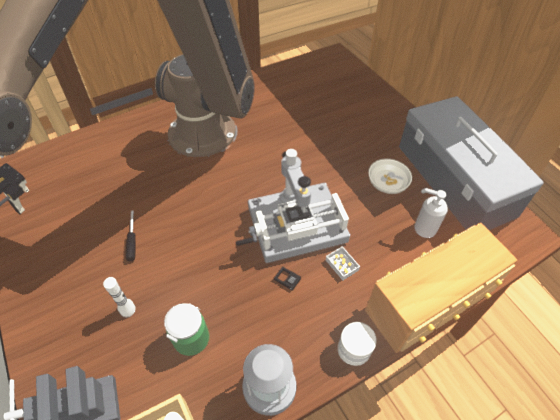

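View pics/top0.png

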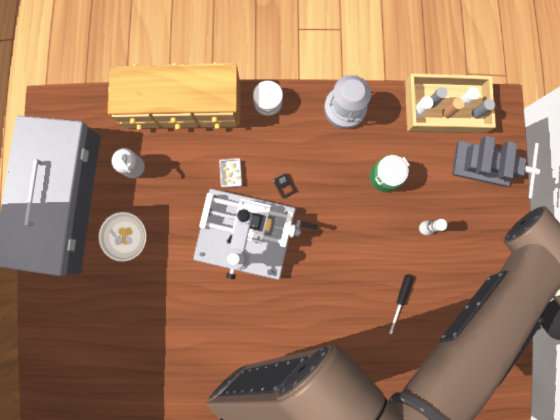

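The jig is at about (245,232) in the top view and (298,220) in the scene view. The crank points right, towards world -y, at about (308,227) in top. I'll enlarge both.

```bash
python3 - <<'E'
import cv2
a=cv2.imread("pics/top0.png")[170:295,185:335]; cv2.imwrite("pics/topc.png",cv2.resize(a,None,fx=4.8,fy=4.8,interpolation=cv2.INTER_CUBIC))
a=cv2.imread("pics/scene0.png")[140:265,220:370]; cv2.imwrite("pics/scenec.png",cv2.resize(a,None,fx=4.8,fy=4.8,interpolation=cv2.INTER_CUBIC))
E
```

```text
(no output)
```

View pics/topc.png

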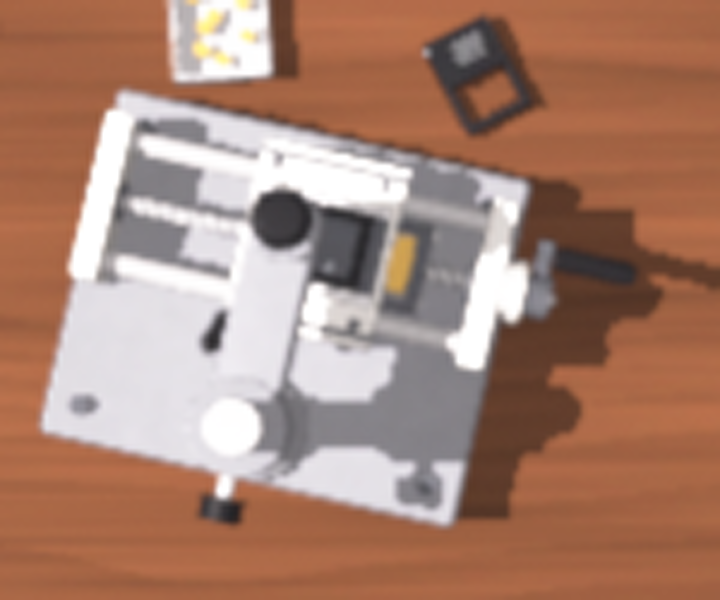

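View pics/scenec.png

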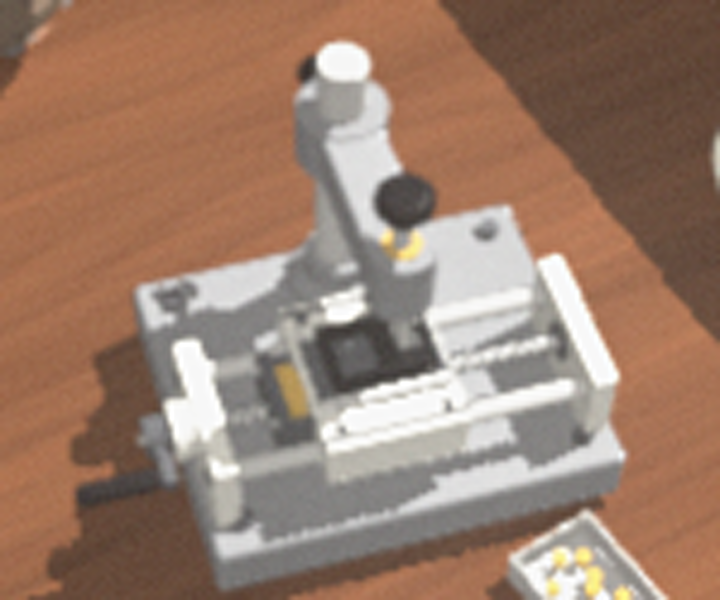

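```bash
cat > h.py <<'E'
from station import *
import numpy as np
from scipy.spatial.transform import Rotation as R
from scipy.optimize import least_squares
def proj(n,P):
    m=camera_model(n); p=(np.atleast_2d(P)-m["xyz"])@R.from_euler("xyz",m["rotation"]).as_matrix()
    s=p[:,:2]/p[:,2:]; s=s*(1+m["k1"]*(s**2).sum(1,keepdims=True))
    return s*[m["fx"],m["fy"]]+[m["cx"],m["cy"]]
def world(p,P):
    return R.from_euler("z",p[2]).apply(np.atleast_2d(P))+[p[0],p[1],0]
E
python3 - <<'E'
from h import *
b=lambda u,v,o:[(u+.5)/4.8-.5+o[0],(v+.5)/4.8-.5+o[1]]
T=np.array([b(u,v,(185,170)) for u,v in [(120,92),(528,182),(452,525),(42,432),(282,217),(597,265)]])
S=np.array([b(u,v,(220,140)) for u,v in [(623,458),(218,562),(135,288),(512,207),(405,197),(122,487)]])
def pts(p):
    bx=p[3]; a=p[4]
    return world(p,[[bx+.1,.12,.045],[bx+.1,-.12,.045],[bx-.1,-.12,.045],[bx-.1,.12,.045],[0,0,.232],
       [-.024*np.sin(a),-.164,.08+.024*np.cos(a)]])
f=lambda p:np.r_[proj("top",pts(p))-T,proj("scene",pts(p))-S].ravel()
r=least_squares(f,[.45,.1,-.2,-.05,-1.5],loss="soft_l1")
print(r.x,np.degrees(r.x[[2,4]])); print(f(r.x).reshape(-1,2).round(1)); print(world(r.x,[[0,-.164,.08]]),pts(r.x)[-1])
E
```

```text
[ 0.53552707  0.07724818 -0.22829424 -0.03458029 -1.75688917] [ -13.08029672 -100.66233469]
[[-0.2 -1.3]
 [ 0.8 -0.6]
 [ 0.3  0.2]
 [-1.  -0.4]
 [-0.3  0.1]
 [-0.4 -0. ]
 [ 1.1 -0.2]
 [-0.  -0.3]
 [-0.8 -0.6]
 [-1.  -1.4]
 [-0.   0.6]
 [-1.  -0. ]]
[[ 0.49841119 -0.08249665  0.08      ]] [ 0.52138487 -0.08783447  0.07555951]
```

```bash
python3 - <<'E'
from h import *
import station
print({k:v for k,v in vars(station).items() if isinstance(v,(int,float))}, [k for k in dir(station) if not k.startswith('_')][:60])
p=[.53553,.07725,-.2283]; a=-1.757
g=world(p,[[-.024*np.sin(a),-.166,.08+.024*np.cos(a)]])[0]
print(g,g-[.296,-.607,.227], hold_point_z if 'hold_point_z' in globals() else '')
E
```

```text
{'hold_point_z': 0.0188} ['Unreachable', 'camera_model', 'get_state', 'grab_frame', 'hold_point_z', 'job_done']
[ 0.52093372 -0.08978056  0.07555689] [ 0.22493372  0.51721944 -0.15144311] 0.0188
```

apply_moves(steps=[{"translation": [0.09, 0.1, 0.02], "rotation": [0, 0, 0.08]}, {"translation": [0.15, 0.22, 0.05], "rotation": [0, 0, 0.17]}, {"translation": [0.2, 0.34, 0.08], "rotation": [0, 0, 0.27]}, {"translation": [0.25, 0.46, 0.08], "rotation": [0, 0, 0.37]}, {"translation": [0.3, 0.58, 0.08], "rotation": [0, 0, 0.47]}, {"translation": [0.35, 0.7, 0.08], "rotation": [0, 0, 0.57]}, {"translation": [0.4, 0.8, 0.08], "rotation": [0, 0, 0.67]}, {"translation": [0.45, 0.9, 0.08], "rotation": [0, 0, 0.77]}, {"translation": [0.48, 1.0, 0.08], "rotation": [0, 0, 0.85]}, {"translation": [0.48, 1.0, 0.08], "rotation": [0, 0, 0.85]}], jaw=-1)

```text
t: 0.93
eef_pos: [0.4168, -0.3534, 0.2466]
ee_rot: [3.141, 0.001, -2.238]
force: [0.1, 0.0, -0.8]
width: 0.0876
gripper_force: 0.0
```

apply_moves(steps=[{"translation": [0.05, 0.12, 0.0], "rotation": [0, 0, 0.1]}, {"translation": [0.1, 0.24, 0.0], "rotation": [0, 0, 0.2]}, {"translation": [0.15, 0.36, 0.0], "rotation": [0, 0, 0.3]}, {"translation": [0.2, 0.48, 0.0], "rotation": [0, 0, 0.4]}, {"translation": [0.25, 0.6, -0.05], "rotation": [0, 0, 0.5]}, {"translation": [0.3, 0.72, -0.1], "rotation": [0, 0, 0.6]}, {"translation": [0.35, 0.84, -0.15], "rotation": [0, 0, 0.7]}, {"translation": [0.4, 0.94, -0.2], "rotation": [0, 0, 0.8]}, {"translation": [0.42, 1.0, -0.2], "rotation": [0, 0, 0.85]}, {"translation": [0.42, 1.0, -0.2], "rotation": [0, 0, 0.85]}], jaw=-0.4)

```text
t: 1.77
eef_pos: [0.5214, -0.1044, 0.1953]
ee_rot: [3.14, -0.0, -1.794]
force: [-0.7, -0.9, 1.2]
width: 0.0614
gripper_force: 0.0
```

apply_moves(steps=[{"translation": [0.0, 0.03, 0.0], "rotation": [0, 0, 0]}, {"translation": [0.0, 0.065, -0.05], "rotation": [0, 0, 0]}, {"translation": [0.0, 0.065, -0.15], "rotation": [0, 0, 0]}, {"translation": [0.0, 0.065, -0.25], "rotation": [0, 0, 0]}, {"translation": [0.0, 0.065, -0.35], "rotation": [0, 0, 0]}, {"translation": [0.0, 0.065, -0.42], "rotation": [0, 0, 0]}, {"translation": [0.0, 0.065, -0.48], "rotation": [0, 0, 0]}, {"translation": [0.0, 0.065, -0.53], "rotation": [0, 0, 0]}, {"translation": [0.0, 0.065, -0.56], "rotation": [0, 0, 0]}, {"translation": [0.0, 0.065, -0.56], "rotation": [0, 0, 0]}])

```text
t: 2.6
eef_pos: [0.5197, -0.0911, 0.0552]
ee_rot: [3.139, -0.001, -1.799]
force: [-0.7, 0.4, 0.7]
width: 0.0613
gripper_force: 0.0
```

```bash
python3 - <<'E'
from h import *
import cv2
a=grab_frame("scene"); b=grab_frame("top")
a=a[140:265,220:320]; b=b[180:290,230:330]
a=cv2.resize(a,(400,500),interpolation=cv2.INTER_CUBIC); b=cv2.resize(b,(400,440),interpolation=cv2.INTER_CUBIC)
c=np.zeros((500,800,3),np.uint8); c[:,:400]=a; c[:440,400:]=b
cv2.imwrite("pics/g1.png",c); print(get_state()["force"],get_state()["eef_pos"])
E
```

```text
[-0.1003556   0.0222006   0.34875223] [ 0.52100796 -0.0907787   0.05697374]
```

View pics/g1.png

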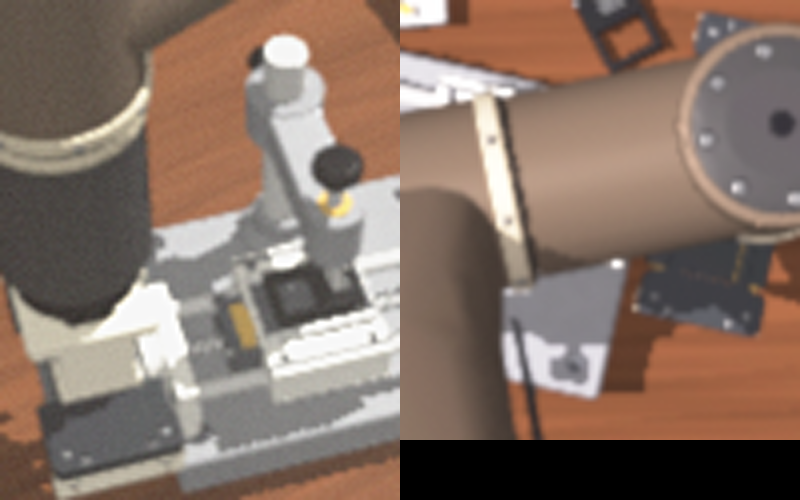

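The gripper is over the crank and hides the handle from both cameras. I'll close gently and check that the width stops at about 14 mm.

apply_moves(steps=[{"translation": [0, 0, 0], "rotation": [0, 0, 0]}, {"translation": [0, 0, 0], "rotation": [0, 0, 0]}, {"translation": [0, 0, 0], "rotation": [0, 0, 0]}, {"translation": [0, 0, 0], "rotation": [0, 0, 0]}, {"translation": [0, 0, 0], "rotation": [0, 0, 0]}, {"translation": [0, 0, 0], "rotation": [0, 0, 0]}, {"translation": [0, 0, 0], "rotation": [0, 0, 0]}, {"translation": [0, 0, 0], "rotation": [0, 0, 0]}, {"translation": [0, 0, 0], "rotation": [0, 0, 0]}, {"translation": [0, 0, 0], "rotation": [0, 0, 0]}], jaw=1, newtons=12)

```text
t: 3.53
eef_pos: [0.5205, -0.0904, 0.0564]
ee_rot: [3.141, -0.0, -1.798]
force: [-1.9, 2.3, 1.5]
width: 0.0134
gripper_force: 12.0
```

```bash
python3 - <<'E'
from h import *
for i in range(2): s=get_state(); print(s["force"],s["moment"],s["eef_pos"],s["width"],s["gripper_force"])
p=[.53553,.07725,-.2283]
a0=np.radians(-100.66)
def sh(a1,a2):
    for a in np.linspace(a1,a2,11)[1:]:
        d=.024*np.array([-np.sin(a)+np.sin(a1),0,np.cos(a)-np.cos(a1)])
        print(np.degrees(a).round(0),(R.from_euler("z",p[2]).apply(d)/.25).round(3).tolist())
sh(a0,a0+np.pi/2)
E
```

```text
[-1.92300325  2.29768082  1.52887078] [ 0.61335056  0.66708281 -0.02162303] [ 0.52048424 -0.09035743  0.05642522] 0.013422338491068575 11.994245946407318
[-1.92300325  2.29768082  1.52887078] [ 0.61335056  0.66708281 -0.02162303] [ 0.52048424 -0.09035743  0.05642522] 0.013422338491068575 11.994245946407318
-92.0 [0.002, -0.0, 0.015]
-83.0 [0.001, -0.0, 0.03]
-74.0 [-0.002, 0.001, 0.045]
-65.0 [-0.007, 0.002, 0.059]
-56.0 [-0.015, 0.003, 0.072]
-47.0 [-0.024, 0.006, 0.084]
-38.0 [-0.035, 0.008, 0.094]
-29.0 [-0.047, 0.011, 0.102]
-20.0 [-0.06, 0.014, 0.108]
-11.0 [-0.075, 0.017, 0.112]
```

apply_moves(steps=[{"translation": [0.002, 0, 0.015], "rotation": [0, 0, 0]}, {"translation": [0.001, 0, 0.03], "rotation": [0, 0, 0]}, {"translation": [-0.002, 0.001, 0.045], "rotation": [0, 0, 0]}, {"translation": [-0.007, 0.002, 0.059], "rotation": [0, 0, 0]}, {"translation": [-0.015, 0.003, 0.072], "rotation": [0, 0, 0]}, {"translation": [-0.024, 0.006, 0.084], "rotation": [0, 0, 0]}, {"translation": [-0.035, 0.008, 0.094], "rotation": [0, 0, 0]}, {"translation": [-0.047, 0.011, 0.102], "rotation": [0, 0, 0]}, {"translation": [-0.06, 0.014, 0.108], "rotation": [0, 0, 0]}, {"translation": [-0.075, 0.017, 0.112], "rotation": [0, 0, 0]}])

```text
t: 4.37
eef_pos: [0.5028, -0.0862, 0.0852]
ee_rot: [-3.14, 0.0, -1.797]
force: [3.8, -2.7, -2.5]
width: 0.0134
gripper_force: 12.0
```

```bash
cat > st.py <<'E'
from h import *
p=[.53553,.07725,-.2283]
def st():
    s=get_state(); Ri=R.from_euler("z",-p[2])
    e=Ri.apply(s["eef_pos"]-[p[0],p[1],0])+[0,.164,.0188-.08]
    print("rel axis mm",(e*1e3).round(1),"ang",np.degrees(np.arctan2(-e[0],e[2])).round(1),"F jig",Ri.apply(s["force"]).round(2),"M",Ri.apply(s["moment"]).round(2),"w",round(s["width"],4),s["t"])
def sh(d1,d2,off=(0,0),n=10):
    a=np.radians(d1)
    for b in np.radians(np.linspace(d1,d2,n+1)[1:]):
        d=np.array([-.024*(np.sin(b)-np.sin(a))+off[0],0,.024*(np.cos(b)-np.cos(a))+off[1]])
        print(np.degrees(b).round(0),(R.from_euler("z",p[2]).apply(d)/.25).round(3).tolist())
E
python3 - <<'E'
from st import *
st(); sh(-10.66,-10.66+180)
E
```

```text
rel axis mm [ 5.1 -2.6 24. ] ang -12.0 F jig [ 4.34 -1.78 -2.47] M [-0.43 -1.52 -0.11] w 0.0134 4.3667
7.0 [-0.029, 0.007, 0.001]
25.0 [-0.057, 0.013, -0.008]
43.0 [-0.081, 0.019, -0.025]
61.0 [-0.099, 0.023, -0.048]
79.0 [-0.109, 0.025, -0.077]
97.0 [-0.11, 0.026, -0.107]
115.0 [-0.102, 0.024, -0.135]
133.0 [-0.085, 0.02, -0.16]
151.0 [-0.062, 0.014, -0.179]
169.0 [-0.035, 0.008, -0.189]
```

apply_moves(steps=[{"translation": [-0.029, 0.007, 0.001], "rotation": [0, 0, 0]}, {"translation": [-0.057, 0.013, -0.008], "rotation": [0, 0, 0]}, {"translation": [-0.081, 0.019, -0.025], "rotation": [0, 0, 0]}, {"translation": [-0.099, 0.023, -0.048], "rotation": [0, 0, 0]}, {"translation": [-0.109, 0.025, -0.077], "rotation": [0, 0, 0]}, {"translation": [-0.11, 0.026, -0.107], "rotation": [0, 0, 0]}, {"translation": [-0.102, 0.024, -0.135], "rotation": [0, 0, 0]}, {"translation": [-0.085, 0.02, -0.16], "rotation": [0, 0, 0]}, {"translation": [-0.062, 0.014, -0.179], "rotation": [0, 0, 0]}, {"translation": [-0.035, 0.008, -0.189], "rotation": [0, 0, 0]}])

```text
t: 5.2
eef_pos: [0.4939, -0.0839, 0.0368]
ee_rot: [3.141, 0.0, -1.797]
force: [-1.7, 3.7, 10.1]
width: 0.0136
gripper_force: 12.0
```

```bash
python3 - <<'E'
from st import *
st(); sh(169.34,259.34)
import cv2
a=grab_frame("scene")[180:250,245:365]
cv2.imwrite("pics/s2.png",cv2.resize(a,None,fx=6.5,fy=6.5,interpolation=cv2.INTER_CUBIC))
st()
E
```

```text
rel axis mm [ -4.   -2.4 -24.4] ang 170.6 F jig [-2.53  3.25 10.11] M [1.35 1.19 0.04] w 0.0136 5.2
178.0 [0.015, -0.003, -0.002]
187.0 [0.029, -0.007, -0.001]
196.0 [0.044, -0.01, 0.002]
205.0 [0.057, -0.013, 0.008]
214.0 [0.07, -0.016, 0.015]
223.0 [0.081, -0.019, 0.025]
232.0 [0.091, -0.021, 0.036]
241.0 [0.099, -0.023, 0.048]
250.0 [0.105, -0.024, 0.062]
259.0 [0.109, -0.025, 0.077]
rel axis mm [ -2.5  -2.2 -24.4] ang 174.1 F jig [ 0.96 -1.81  7.72] M [-0.54  0.12 -0.01] w 0.0133 5.25
```

View pics/s2.png

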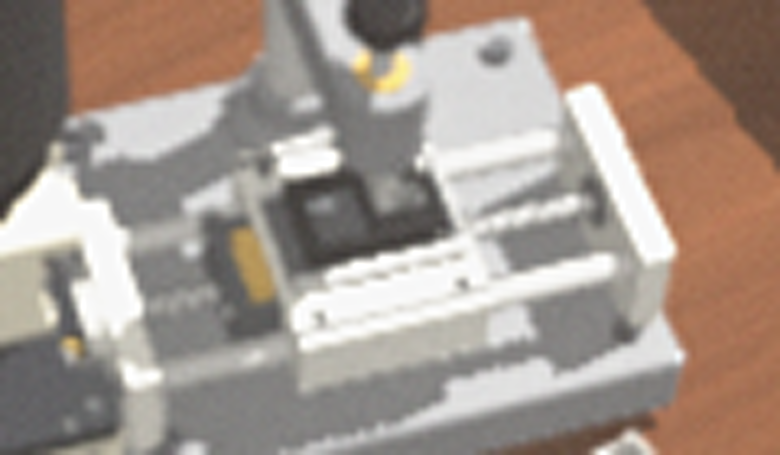

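The crop shows the buckle with its window (lighter patch at about (340,215)) still on the crank side of the head nose (400,185). I'll wind on another half turn, biased 1 mm up, and measure the window with a brightness profile.

apply_moves(steps=[{"translation": [0.015, -0.003, 0.0], "rotation": [0, 0, 0]}, {"translation": [0.029, -0.007, 0.003], "rotation": [0, 0, 0]}, {"translation": [0.044, -0.01, 0.006], "rotation": [0, 0, 0]}, {"translation": [0.057, -0.013, 0.012], "rotation": [0, 0, 0]}, {"translation": [0.07, -0.016, 0.019], "rotation": [0, 0, 0]}, {"translation": [0.081, -0.019, 0.029], "rotation": [0, 0, 0]}, {"translation": [0.091, -0.021, 0.04], "rotation": [0, 0, 0]}, {"translation": [0.099, -0.023, 0.052], "rotation": [0, 0, 0]}, {"translation": [0.105, -0.024, 0.066], "rotation": [0, 0, 0]}, {"translation": [0.109, -0.025, 0.081], "rotation": [0, 0, 0]}])

```text
t: 6.08
eef_pos: [0.5204, -0.0904, 0.0571]
ee_rot: [3.14, -0.0, -1.798]
force: [-0.7, 2.6, -4.1]
width: 0.0133
gripper_force: 12.0
```

```bash
cat >> st.py <<'E'
import cv2
def prof(im,cam="scene",xs=(4,8,12),z=.120):
    g=cv2.cvtColor(im,cv2.COLOR_BGR2GRAY).astype(np.float32); ys=np.arange(-50,41,2)
    for x in xs:
        u=proj(cam,world(p,[[x/1e3,y/1e3,z] for y in ys])).astype(np.float32)
        v=cv2.remap(g,u[:,:1],u[:,1:],cv2.INTER_LINEAR).ravel()
        print(x," ".join(f"{y}:{int(b)}" for y,b in zip(ys,v)))
E
python3 - <<'E'
from st import *
st(); sh(259.34,259.34+180)
prof(cv2.imread("pics/scene0.png")); prof(grab_frame("scene")); st()
E
```

```text
rel axis mm [23.2 -2.8 -4.1] ang -100.1 F jig [-1.25  2.36 -4.1 ] M [ 0.82  0.63 -0.02] w 0.0133 6.0833
277.0 [0.001, -0.0, 0.03]
295.0 [-0.007, 0.002, 0.059]
313.0 [-0.024, 0.006, 0.084]
331.0 [-0.047, 0.011, 0.102]
349.0 [-0.075, 0.017, 0.112]
367.0 [-0.104, 0.024, 0.113]
385.0 [-0.132, 0.031, 0.105]
403.0 [-0.156, 0.036, 0.088]
421.0 [-0.174, 0.04, 0.064]
439.0 [-0.184, 0.043, 0.036]
4 -50:95 -48:96 -46:91 -44:83 -42:74 -40:68 -38:66 -36:73 -34:89 -32:94 -30:98 -28:101 -26:98 -24:98 -22:97 -20:97 -18:95 -16:87 -14:76 -12:67 -10:67 -8:65 -6:67 -4:77 -2:100 0:129 2:150 4:159 6:147 8:141 10:129 12:106 14:88 16:96 18:137 20:206 22:223 24:217 26:206 28:205 30:206 32:208 34:207 36:207 38:206 40:206
8 -50:105 -48:97 -46:97 -44:84 -42:73 -40:67 -38:70 -36:79 -34:87 -32:94 -30:97 -28:98 -26:97 -24:95 -22:94 -20:96 -18:94 -16:89 -14:76 -12:67 -10:66 -8:68 -6:67 -4:75 -2:94 0:123 2:133 4:133 6:127 8:124 10:119 12:103 14:87 16:101 18:163 20:219 22:241 24:232 26:223 28:219 30:220 32:219 34:218 36:218 38:219 40:219
12 -50:102 -48:96 -46:92 -44:84 -42:73 -40:69 -38:70 -36:79 -34:92 -32:97 -30:98
[... 592 characters left out ...]
2:135 -40:108 -38:96 -36:96 -34:89 -32:78 -30:70 -28:71 -26:77 -24:85 -22:94 -20:99 -18:114 -16:130 -14:124 -12:107 -10:99 -8:97 -6:93 -4:86 -2:91 0:117 2:132 4:125 6:113 8:116 10:125 12:127 14:125 16:125 18:127 20:121 22:106 24:88 26:97 28:135 30:212 32:229 34:228 36:220 38:219 40:219
12 -50:156 -48:166 -46:174 -44:162 -42:127 -40:105 -38:98 -36:96 -34:87 -32:79 -30:70 -28:68 -26:76 -24:88 -22:96 -20:102 -18:121 -16:136 -14:133 -12:115 -10:102 -8:98 -6:92 -4:82 -2:78 0:83 2:89 4:86 6:84 8:87 10:90 12:85 14:88 16:90 18:92 20:85 22:83 24:82 26:88 28:134 30:194 32:233 34:231 36:224 38:220 40:220
rel axis mm [23.7 -2.7 -3.2] ang -97.6 F jig [-4.47  2.14 -1.28] M [0.74 1.27 0.03] w 0.0134 6.1333
```

apply_moves(steps=[{"translation": [0.001, 0.0, 0.03], "rotation": [0, 0, 0]}, {"translation": [-0.007, 0.002, 0.059], "rotation": [0, 0, 0]}, {"translation": [-0.024, 0.006, 0.084], "rotation": [0, 0, 0]}, {"translation": [-0.047, 0.011, 0.102], "rotation": [0, 0, 0]}, {"translation": [-0.075, 0.017, 0.112], "rotation": [0, 0, 0]}, {"translation": [-0.104, 0.024, 0.113], "rotation": [0, 0, 0]}, {"translation": [-0.132, 0.031, 0.105], "rotation": [0, 0, 0]}, {"translation": [-0.156, 0.036, 0.088], "rotation": [0, 0, 0]}, {"translation": [-0.174, 0.04, 0.064], "rotation": [0, 0, 0]}, {"translation": [-0.184, 0.043, 0.036], "rotation": [0, 0, 0]}])

```text
t: 6.97
eef_pos: [0.475, -0.0798, 0.0679]
ee_rot: [-3.139, 0.0, -1.797]
force: [-0.7, 0.9, 4.0]
width: 0.0134
gripper_force: 12.0
```

```bash
python3 - <<'E'
from st import *
st(); sh(79.34,259.34); sh(259.34,259.34+90); prof(grab_frame("scene"),xs=(8,12)); st()
E
```

```text
rel axis mm [-23.4  -2.7   6.7] ang 74.1 F jig [-0.93  0.74  3.96] M [-0.05 -0.04 -0.04] w 0.0134 6.9667
97.0 [-0.001, 0.0, -0.03]
115.0 [0.007, -0.002, -0.059]
133.0 [0.024, -0.006, -0.084]
151.0 [0.047, -0.011, -0.102]
169.0 [0.075, -0.017, -0.112]
187.0 [0.104, -0.024, -0.113]
205.0 [0.132, -0.031, -0.105]
223.0 [0.156, -0.036, -0.088]
241.0 [0.174, -0.04, -0.064]
259.0 [0.184, -0.043, -0.036]
268.0 [0.002, -0.0, 0.015]
277.0 [0.001, -0.0, 0.03]
286.0 [-0.002, 0.001, 0.045]
295.0 [-0.007, 0.002, 0.059]
304.0 [-0.015, 0.003, 0.072]
313.0 [-0.024, 0.006, 0.084]
322.0 [-0.035, 0.008, 0.094]
331.0 [-0.047, 0.011, 0.102]
340.0 [-0.06, 0.014, 0.108]
349.0 [-0.075, 0.017, 0.112]
8 -50:149 -48:155 -46:155 -44:159 -42:169 -40:173 -38:160 -36:126 -34:106 -32:97 -30:95 -28:85 -26:74 -24:67 -22:66 -20:81 -18:107 -16:134 -14:149 -12:149 -10:138 -8:119 -6:101 -4:100 -2:111 0:129 2:135 4:126 6:106 8:83 10:77 12:86 14:106 16:113 18:114 20:114 22:119 24:120 26:111 28:97 30:81 32:94 34:144 36:209 38:231 40:228
12 -50:152 -48:153 -46:154 -44:155 -42:162 -40:175 -38:159 -36:127 -34:101 -32:98 -30:94 -28:87 -26:77 -24:70 -22:72 -20:85 -18:115 -16:139 -14:150 -12:151 -10:141 -8:122 -6:106 -4:100 -2:101 0:96 2:91 4:82 6:80 8:79 10:81 12:82 14:84 16:85 18:86 20:88 22:88 24:87 26:86 28:84 30:83 32:94 34:137 36:194 38:224 40:227
rel axis mm [-24.2  -2.6   5.2] ang 78.0 F jig [ 2.07  1.22 -0.33] M [ 0.34 -0.98 -0.04] w 0.0133 7.0167
```

apply_moves(steps=[{"translation": [-0.001, 0.0, -0.03], "rotation": [0, 0, 0]}, {"translation": [0.007, -0.002, -0.059], "rotation": [0, 0, 0]}, {"translation": [0.024, -0.006, -0.084], "rotation": [0, 0, 0]}, {"translation": [0.047, -0.011, -0.102], "rotation": [0, 0, 0]}, {"translation": [0.075, -0.017, -0.112], "rotation": [0, 0, 0]}, {"translation": [0.104, -0.024, -0.113], "rotation": [0, 0, 0]}, {"translation": [0.132, -0.031, -0.105], "rotation": [0, 0, 0]}, {"translation": [0.156, -0.036, -0.088], "rotation": [0, 0, 0]}, {"translation": [0.174, -0.04, -0.064], "rotation": [0, 0, 0]}, {"translation": [0.184, -0.043, -0.036], "rotation": [0, 0, 0]}])

```text
t: 7.85
eef_pos: [0.5202, -0.0906, 0.0565]
ee_rot: [3.139, -0.001, -1.798]
force: [-2.9, 4.9, -4.5]
width: 0.0134
gripper_force: 12.0
```

apply_moves(steps=[{"translation": [0.002, 0, 0.015], "rotation": [0, 0, 0]}, {"translation": [0.001, 0, 0.03], "rotation": [0, 0, 0]}, {"translation": [-0.002, 0.001, 0.045], "rotation": [0, 0, 0]}, {"translation": [-0.007, 0.002, 0.059], "rotation": [0, 0, 0]}, {"translation": [-0.015, 0.003, 0.072], "rotation": [0, 0, 0]}, {"translation": [-0.024, 0.006, 0.084], "rotation": [0, 0, 0]}, {"translation": [-0.035, 0.008, 0.094], "rotation": [0, 0, 0]}, {"translation": [-0.047, 0.011, 0.102], "rotation": [0, 0, 0]}, {"translation": [-0.06, 0.014, 0.108], "rotation": [0, 0, 0]}, {"translation": [-0.075, 0.017, 0.112], "rotation": [0, 0, 0]}])

```text
t: 8.68
eef_pos: [0.5024, -0.086, 0.086]
ee_rot: [-3.14, 0.0, -1.797]
force: [3.7, 0.4, -7.4]
width: 0.0138
gripper_force: 12.0
```

```bash
python3 - <<'E'
from st import *
st(); f=grab_frame("scene"); prof(f,xs=(8,12)); st()
f=f[180:250,245:365]
cv2.imwrite("pics/s3.png",cv2.resize(f,None,fx=6.5,fy=6.5,interpolation=cv2.INTER_CUBIC))
E
```

```text
rel axis mm [ 4.7 -2.6 24.8] ang -10.7 F jig [ 3.48  1.27 -7.39] M [ 0.52 -1.07 -0.03] w 0.0138 8.6833
8 -50:96 -48:99 -46:104 -44:129 -42:145 -40:152 -38:154 -36:155 -34:165 -32:176 -30:183 -28:152 -26:118 -24:95 -22:98 -20:92 -18:82 -16:75 -14:70 -12:83 -10:109 -8:137 -6:148 -4:149 -2:150 0:152 2:147 4:135 6:118 8:97 10:83 12:75 14:75 16:80 18:79 20:81 22:87 24:106 26:119 28:128 30:132 32:129 34:126 36:116 38:98 40:93
12 -50:96 -48:97 -46:113 -44:135 -42:148 -40:153 -38:153 -36:154 -34:159 -32:175 -30:171 -28:148 -26:115 -24:103 -22:99 -20:95 -18:84 -16:72 -14:70 -12:81 -10:110 -8:136 -6:149 -4:150 -2:152 0:139 2:121 4:102 6:101 8:95 10:87 12:73 14:76 16:79 18:78 20:81 22:83 24:86 26:91 28:92 30:89 32:86 34:87 36:86 38:83 40:83
rel axis mm [ 3.9 -2.6 24.9] ang -8.9 F jig [ 1.08  2.21 -6.31] M [ 0.63 -0.35 -0.07] w 0.0135 8.7333
```

View pics/s3.png

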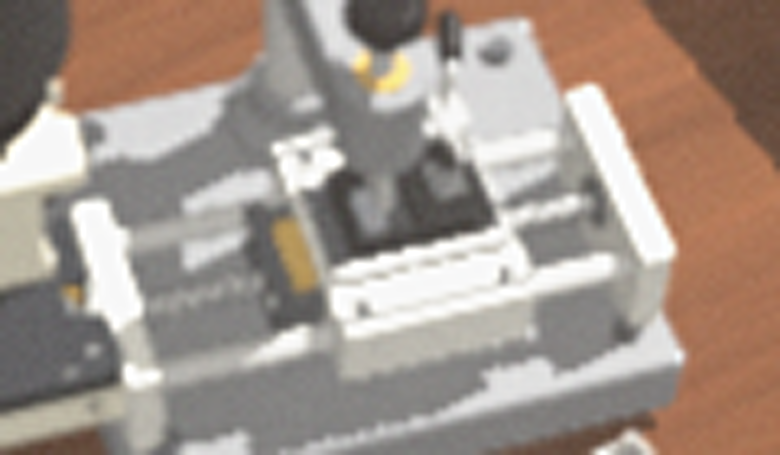

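The tongue (380,190) stands over the window's light patch, and the profile puts the window at jig y -11 to +12. I'll release, rise, and check the column's height before pushing the knob.

apply_moves(steps=[{"translation": [0, 0, 0], "rotation": [0, 0, 0]}, {"translation": [0, 0, 0], "rotation": [0, 0, 0]}, {"translation": [0, 0, 0], "rotation": [0, 0, 0]}, {"translation": [0, 0, 0.1], "rotation": [0, 0, 0]}, {"translation": [0, 0, 0.25], "rotation": [0, 0, 0]}, {"translation": [0, 0, 0.4], "rotation": [0, 0, 0]}, {"translation": [0, 0, 0.55], "rotation": [0, 0, 0]}, {"translation": [0, 0, 0.7], "rotation": [0, 0, 0]}, {"translation": [0, 0, 0.8], "rotation": [0, 0, 0]}, {"translation": [0, 0, 0.8], "rotation": [0, 0, 0]}], jaw=-0.5)

```text
t: 9.57
eef_pos: [0.5046, -0.0866, 0.2923]
ee_rot: [-3.132, 0.002, -1.797]
force: [0.6, -0.1, 0.9]
width: 0.0652
gripper_force: 0.0
```

```bash
python3 - <<'E'
from st import *
st(); s=get_state(); print(s["eef_pos"])
for h in (.2,.22,.24,.26): print(h,proj("top",world(p,[[-.105,0,h]])),proj("scene",world(p,[[-.105,0,h]])))
print("cap meas top 232.9 258.6 scene 291.4 152.9; knob top", world(p,[[0,0,.24]])-s["eef_pos"])
E
```

```text
rel axis mm [  6.9  -2.6 231.1] ang -1.7 F jig [ 0.62 -0.01  0.9 ] M [ 0.06 -0.06  0.02] w 0.0652 9.5667
[ 0.50455795 -0.08662444  0.29226983]
0.2 [[233.93886123 258.3440661 ]] [[290.74778292 160.1963668 ]]
0.22 [[233.33771482 258.32146868]] [[290.89463281 154.79421491]]
0.24 [[232.71764628 258.29813722]] [[291.04524948 149.24197807]]
0.26 [[232.07774891 258.27403541]] [[291.19975754 143.53403997]]
cap meas top 232.9 258.6 scene 291.4 152.9; knob top [[ 0.03097205  0.16387444 -0.05226983]]
```

apply_moves(steps=[{"translation": [0.02, 0.08, 0], "rotation": [0, 0, 0]}, {"translation": [0.04, 0.18, 0], "rotation": [0, 0, 0]}, {"translation": [0.06, 0.3, 0], "rotation": [0, 0, 0]}, {"translation": [0.08, 0.42, 0], "rotation": [0, 0, 0]}, {"translation": [0.1, 0.54, 0], "rotation": [0, 0, 0]}, {"translation": [0.12, 0.62, 0], "rotation": [0, 0, 0]}, {"translation": [0.128, 0.656, -0.02], "rotation": [0, 0, 0]}, {"translation": [0.128, 0.656, -0.08], "rotation": [0, 0, 0]}, {"translation": [0.128, 0.656, -0.12], "rotation": [0, 0, 0]}, {"translation": [0.128, 0.656, -0.12], "rotation": [0, 0, 0]}], jaw=1)

```text
t: 10.4
eef_pos: [0.5325, 0.0771, 0.2529]
ee_rot: [3.138, -0.002, -1.798]
force: [-0.1, -1.3, -1.2]
width: 0.0047
gripper_force: 0.0
```

```bash
python3 - <<'E'
from st import *
import cv2
s=get_state(); print(s["eef_pos"],s["width"], world(p,[[0,0,.24]])-s["eef_pos"]); st()
f=grab_frame("scene")[150:230,260:360]
cv2.imwrite("pics/k.png",cv2.resize(f,None,fx=6.5,fy=6.5,interpolation=cv2.INTER_CUBIC))
E
```

```text
[0.53245216 0.07711544 0.25292872] 0.004689518663520517 [[ 0.00307784  0.00013456 -0.01292872]]
rel axis mm [ -3.  163.2 191.7] ang 0.9 F jig [ 0.2  -1.31 -1.24] M [-0.02  0.13 -0.01] w 0.0047 10.4
```

View pics/k.png

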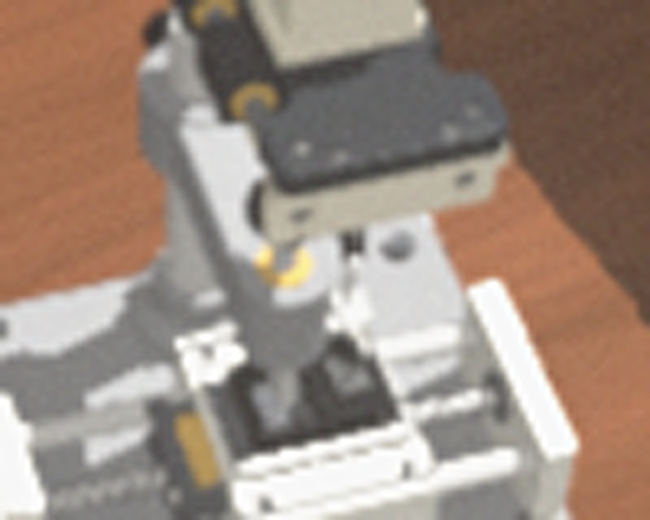

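apply_moves(steps=[{"translation": [0.006, 0, -0.02], "rotation": [0, 0, 0]}, {"translation": [0.006, 0, -0.04], "rotation": [0, 0, 0]}, {"translation": [0.006, 0, -0.055], "rotation": [0, 0, 0]}, {"translation": [0.006, 0, -0.07], "rotation": [0, 0, 0]}, {"translation": [0.006, 0, -0.08], "rotation": [0, 0, 0]}, {"translation": [0.006, 0, -0.09], "rotation": [0, 0, 0]}, {"translation": [0.006, 0, -0.1], "rotation": [0, 0, 0]}, {"translation": [0.006, 0, -0.11], "rotation": [0, 0, 0]}, {"translation": [0.006, 0, -0.12], "rotation": [0, 0, 0]}, {"translation": [0.006, 0, -0.125], "rotation": [0, 0, 0]}])

```text
t: 11.28
eef_pos: [0.5354, 0.0777, 0.224]
ee_rot: [-3.141, -0.0, -1.798]
force: [-0.6, -2.7, 3.5]
width: 0.0006
gripper_force: 1.4
```

```bash
python3 - <<'E'
from st import *
for i in range(4): s=get_state(); print(s["eef_pos"],s["force"]); grab_frame("top")
E
```

```text
[0.53544948 0.07770515 0.22404418] [-0.64245806 -2.70469401  3.45587789]
[0.53538339 0.07780339 0.22387613] [ 0.32574121 -0.83013178  1.91208257]
[0.5352856  0.07799985 0.22388957] [-0.10419752 -0.31518702 -0.38708336]
[0.5351989  0.07810017 0.22389737] [-0.68101781 -0.34530892 -1.05123843]
```

apply_moves(steps=[{"translation": [0, 0, -0.004], "rotation": [0, 0, 0]}, {"translation": [0, 0, -0.008], "rotation": [0, 0, 0]}, {"translation": [0, 0, -0.012], "rotation": [0, 0, 0]}, {"translation": [0, 0, -0.015], "rotation": [0, 0, 0]}, {"translation": [0, 0, -0.018], "rotation": [0, 0, 0]}, {"translation": [0, 0, -0.02], "rotation": [0, 0, 0]}, {"translation": [0, 0, -0.021], "rotation": [0, 0, 0]}, {"translation": [0, 0, -0.021], "rotation": [0, 0, 0]}, {"translation": [0, 0, -0.021], "rotation": [0, 0, 0]}, {"translation": [0, 0, -0.021], "rotation": [0, 0, 0]}])

```text
t: 12.32
eef_pos: [0.5354, 0.0781, 0.2203]
ee_rot: [-3.141, 0.001, -1.797]
force: [-5.8, 2.5, 10.7]
width: 0.0003
gripper_force: 5.5
```

```bash
python3 - <<'E'
from st import *
for i in range(3): s=get_state(); print(s["eef_pos"],s["force"]); grab_frame("top")
E
```

```text
[0.53536895 0.07807666 0.22028199] [-5.77901826  2.54196945 10.74696028]
[0.53536953 0.07810296 0.22027727] [-5.41605985  2.3796216  10.7703225 ]
[0.53537423 0.07807723 0.22028532] [-6.21445751  2.53045436 11.22979609]
```

apply_moves(steps=[{"translation": [0, 0, -0.004], "rotation": [0, 0, 0]}, {"translation": [0, 0, -0.004], "rotation": [0, 0, 0]}, {"translation": [0, 0, 0.05], "rotation": [0, 0, 0]}, {"translation": [0, 0, 0.15], "rotation": [0, 0, 0]}, {"translation": [0, -0.06, 0.24], "rotation": [0, 0, 0]}, {"translation": [-0.03, -0.2, 0.28], "rotation": [0, 0, 0]}, {"translation": [-0.06, -0.34, 0.28], "rotation": [0, 0, 0]}, {"translation": [-0.1, -0.48, 0.28], "rotation": [0, 0, 0]}, {"translation": [-0.134, -0.6, 0.28], "rotation": [0, 0, 0]}, {"translation": [-0.134, -0.656, 0.28], "rotation": [0, 0, 0]}], jaw=1)

```text
t: 13.3
eef_pos: [0.5003, -0.0889, 0.2893]
ee_rot: [-3.141, -0.0, -1.799]
force: [-1.7, 0.5, -0.8]
width: 0.0003
gripper_force: 0.0
```

```bash
python3 - <<'E'
from st import *
s=get_state(); print(s["eef_pos"],s["width"]); f=grab_frame("scene"); t=grab_frame("top"); s=get_state(); print(s["eef_pos"]);st()
c=np.zeros((540,800,3),np.uint8)
c[:]=cv2.resize(f[160:241,240:360],(800,540),interpolation=cv2.INTER_CUBIC)
cv2.imwrite("pics/c4.png",c)
print(world(p,[[.024*np.sin(np.radians(10.66)),-.166,.08+.024*np.cos(np.radians(10.66))-.0188]]))
E
```

```text
[ 0.50027496 -0.0888609   0.28927855] 0.0003088410054354228
[ 0.50135354 -0.08826458  0.28900565]
rel axis mm [  4.2  -5.  227.8] ang -1.0 F jig [-0.13 -0.02  0.52] M [0.09 0.1  0.06] w 0.0007 13.4
[[ 0.50228489 -0.08544749  0.08478581]]
```

View pics/c4.png

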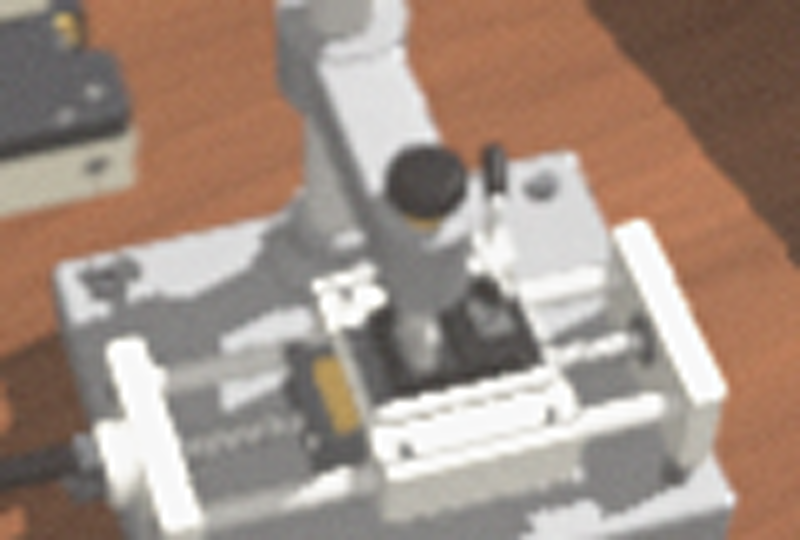

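The knob is down (425,175) and the tongue (425,335) stands in the window. The handle (30,465) is still at the top. Going back down to re-grasp it.

apply_moves(steps=[{"translation": [0.004, 0.008, 0], "rotation": [0, 0, 0]}, {"translation": [0.004, 0.008, -0.06], "rotation": [0, 0, 0]}, {"translation": [0.004, 0.008, -0.2], "rotation": [0, 0, 0]}, {"translation": [0.004, 0.008, -0.34], "rotation": [0, 0, 0]}, {"translation": [0.004, 0.008, -0.46], "rotation": [0, 0, 0]}, {"translation": [0.004, 0.008, -0.58], "rotation": [0, 0, 0]}, {"translation": [0.004, 0.008, -0.68], "rotation": [0, 0, 0]}, {"translation": [0.004, 0.008, -0.76], "rotation": [0, 0, 0]}, {"translation": [0.004, 0.008, -0.81], "rotation": [0, 0, 0]}, {"translation": [0.004, 0.008, -0.81], "rotation": [0, 0, 0]}], jaw=-0.4)

```text
t: 14.23
eef_pos: [0.5012, -0.0833, 0.0835]
ee_rot: [3.136, -0.002, -1.797]
force: [-2.0, 0.8, 0.5]
width: 0.0596
gripper_force: 0.0
```

apply_moves(steps=[{"translation": [0, 0, 0], "rotation": [0, 0, 0]}, {"translation": [0, 0, 0], "rotation": [0, 0, 0]}, {"translation": [0, 0, 0], "rotation": [0, 0, 0]}, {"translation": [0, 0, 0], "rotation": [0, 0, 0]}, {"translation": [0, 0, 0], "rotation": [0, 0, 0]}, {"translation": [0, 0, 0], "rotation": [0, 0, 0]}, {"translation": [0, 0, 0], "rotation": [0, 0, 0]}, {"translation": [0, 0, 0], "rotation": [0, 0, 0]}, {"translation": [0, 0, 0], "rotation": [0, 0, 0]}, {"translation": [0, 0, 0], "rotation": [0, 0, 0]}], jaw=1, newtons=12)

```text
t: 15.07
eef_pos: [0.5035, -0.0843, 0.0869]
ee_rot: [-3.14, 0.0, -1.798]
force: [2.3, -1.7, 0.9]
width: 0.0132
gripper_force: 12.0
```

```bash
python3 - <<'E'
from st import *
st(); sh(-10.66,-100.66); sh(-100.66,-190.66); st()
E
```

```text
rel axis mm [ 5.4 -0.6 25.7] ang -11.8 F jig [ 2.67 -1.13  0.9 ] M [-0.51 -0.79 -0.03] w 0.0132 15.0667
-20.0 [0.014, -0.003, -0.004]
-29.0 [0.028, -0.006, -0.01]
-38.0 [0.04, -0.009, -0.018]
-47.0 [0.051, -0.012, -0.028]
-56.0 [0.06, -0.014, -0.04]
-65.0 [0.067, -0.016, -0.053]
-74.0 [0.072, -0.017, -0.067]
-83.0 [0.075, -0.018, -0.082]
-92.0 [0.076, -0.018, -0.097]
-101.0 [0.075, -0.017, -0.112]
-110.0 [-0.004, 0.001, -0.015]
-119.0 [-0.01, 0.002, -0.028]
-128.0 [-0.018, 0.004, -0.041]
-137.0 [-0.028, 0.006, -0.052]
-146.0 [-0.039, 0.009, -0.062]
-155.0 [-0.052, 0.012, -0.069]
-164.0 [-0.066, 0.015, -0.074]
-173.0 [-0.08, 0.019, -0.077]
-182.0 [-0.095, 0.022, -0.078]
-191.0 [-0.109, 0.025, -0.077]
rel axis mm [ 5.4 -0.6 25.7] ang -11.8 F jig [ 2.67 -1.13  0.9 ] M [-0.51 -0.79 -0.03] w 0.0132 15.0667
```

apply_moves(steps=[{"translation": [0.014, -0.003, -0.004], "rotation": [0, 0, 0]}, {"translation": [0.028, -0.006, -0.01], "rotation": [0, 0, 0]}, {"translation": [0.04, -0.009, -0.018], "rotation": [0, 0, 0]}, {"translation": [0.051, -0.012, -0.028], "rotation": [0, 0, 0]}, {"translation": [0.06, -0.014, -0.04], "rotation": [0, 0, 0]}, {"translation": [0.067, -0.016, -0.053], "rotation": [0, 0, 0]}, {"translation": [0.072, -0.017, -0.067], "rotation": [0, 0, 0]}, {"translation": [0.075, -0.018, -0.082], "rotation": [0, 0, 0]}, {"translation": [0.076, -0.018, -0.097], "rotation": [0, 0, 0]}, {"translation": [0.075, -0.017, -0.112], "rotation": [0, 0, 0]}])

```text
t: 15.9
eef_pos: [0.5211, -0.0883, 0.0581]
ee_rot: [3.141, -0.0, -1.798]
force: [-3.9, 3.3, 5.6]
width: 0.0135
gripper_force: 12.0
```

apply_moves(steps=[{"translation": [-0.004, 0.001, -0.015], "rotation": [0, 0, 0]}, {"translation": [-0.01, 0.002, -0.028], "rotation": [0, 0, 0]}, {"translation": [-0.018, 0.004, -0.04], "rotation": [0, 0, 0]}, {"translation": [-0.028, 0.006, -0.05], "rotation": [0, 0, 0]}, {"translation": [-0.039, 0.009, -0.059], "rotation": [0, 0, 0]}, {"translation": [-0.052, 0.012, -0.066], "rotation": [0, 0, 0]}, {"translation": [-0.066, 0.015, -0.071], "rotation": [0, 0, 0]}, {"translation": [-0.08, 0.019, -0.074], "rotation": [0, 0, 0]}, {"translation": [-0.095, 0.022, -0.075], "rotation": [0, 0, 0]}, {"translation": [-0.109, 0.025, -0.074], "rotation": [0, 0, 0]}])

```text
t: 16.73
eef_pos: [0.4953, -0.0823, 0.04]
ee_rot: [-3.14, 0.0, -1.798]
force: [3.7, -2.6, -2.4]
width: 0.0138
gripper_force: 12.0
```

```bash
cat >> st.py <<'E'
def feel(n=6):
    for i in range(n):
        if i: grab_frame("top")
        s=get_state(); Ri=R.from_euler("z",-p[2]); F=Ri.apply(s["force"])
        e=Ri.apply(s["eef_pos"]-[p[0],p[1],0])+[0,.164,.0188-.08]
        a=np.arctan2(-e[0],e[2]); t=np.array([np.cos(a),0,np.sin(a)])  # clockwise tangent
        print("ang %.1f r %.1f  resist(cw) %.2f radial %.2f M %s t %.2f"%(np.degrees(a),np.hypot(e[0],e[2])*1e3,-F@t,F[0]*-np.sin(a)+F[2]*np.cos(a),s["moment"].round(2),s["t"]))
E
python3 - <<'E'
from st import *
feel(4); sh(169.34,169.34-90)
f=grab_frame("scene"); prof(f,xs=(8,12))
E
```

```text
ang 171.7 r 21.4  resist(cw) 4.47 radial 1.74 M [-1.   -1.28 -0.05] t 16.73
ang 169.5 r 21.5  resist(cw) 2.27 radial 0.06 M [-0.15 -0.85 -0.07] t 16.78
ang 169.8 r 21.5  resist(cw) 2.36 radial 0.25 M [-0.5  -0.58 -0.09] t 16.83
ang 169.8 r 21.5  resist(cw) 2.60 radial 0.45 M [-0.44 -0.54 -0.05] t 16.88
160.0 [-0.014, 0.003, 0.004]
151.0 [-0.028, 0.006, 0.01]
142.0 [-0.04, 0.009, 0.018]
133.0 [-0.051, 0.012, 0.028]
124.0 [-0.06, 0.014, 0.04]
115.0 [-0.067, 0.016, 0.053]
106.0 [-0.072, 0.017, 0.067]
97.0 [-0.075, 0.018, 0.082]
88.0 [-0.076, 0.018, 0.097]
79.0 [-0.075, 0.017, 0.112]
8 -50:102 -48:118 -46:143 -44:152 -42:155 -40:156 -38:159 -36:168 -34:171 -32:158 -30:126 -28:104 -26:98 -24:96 -22:85 -20:77 -18:72 -16:71 -14:76 -12:89 -10:99 -8:108 -6:126 -4:134 -2:142 0:154 2:164 4:155 6:131 8:93 10:79 12:75 14:79 16:81 18:89 20:101 22:113 24:117 26:120 28:120 30:119 32:111 34:100 36:90 38:96 40:147
12 -50:100 -48:122 -46:139 -44:151 -42:157 -40:157 -38:157 -36:163 -34:180 -32:162 -30:131 -28:104 -26:99 -24:97 -22:89 -20:77 -18:70 -16:71 -14:79 -12:91 -10:101 -8:114 -6:127 -4:139 -2:150 0:157 2:153 4:129 6:100 8:82 10:75 12:81 14:83 16:83 18:82 20:83 22:85 24:87 26:88 28:88 30:87 32:87 34:82 36:82 38:100 40:144
```

apply_moves(steps=[{"translation": [-0.014, 0.003, 0.004], "rotation": [0, 0, 0]}, {"translation": [-0.028, 0.006, 0.01], "rotation": [0, 0, 0]}, {"translation": [-0.04, 0.009, 0.018], "rotation": [0, 0, 0]}, {"translation": [-0.051, 0.012, 0.028], "rotation": [0, 0, 0]}, {"translation": [-0.06, 0.014, 0.04], "rotation": [0, 0, 0]}, {"translation": [-0.067, 0.016, 0.053], "rotation": [0, 0, 0]}, {"translation": [-0.072, 0.017, 0.067], "rotation": [0, 0, 0]}, {"translation": [-0.075, 0.018, 0.082], "rotation": [0, 0, 0]}, {"translation": [-0.076, 0.018, 0.097], "rotation": [0, 0, 0]}, {"translation": [-0.075, 0.017, 0.112], "rotation": [0, 0, 0]}])

```text
t: 17.77
eef_pos: [0.4749, -0.0778, 0.0682]
ee_rot: [3.14, -0.0, -1.798]
force: [-0.4, 3.0, -4.8]
width: 0.0133
gripper_force: 12.0
```

```bash
sed -i 's/.0188-.08\]$/.0168-.08]/' st.py; python3 - <<'E'
from st import *
feel(4); sh(79.34,79.34-40)
prof(grab_frame("scene"),xs=(8,12))
E
```

```text
ang 78.2 r 24.5  resist(cw) 4.90 radial 0.03 M [1.07 0.04 0.06] t 17.77
ang 76.4 r 24.2  resist(cw) 2.60 radial 2.90 M [0.57 1.06 0.05] t 17.82
ang 77.3 r 24.3  resist(cw) 1.85 radial 1.65 M [0.99 0.87 0.  ] t 17.87
ang 77.9 r 24.2  resist(cw) 1.11 radial 2.87 M [0.96 0.85 0.04] t 17.92
75.0 [0.001, -0.0, 0.007]
71.0 [0.003, -0.001, 0.013]
67.0 [0.006, -0.001, 0.019]
63.0 [0.008, -0.002, 0.025]
59.0 [0.011, -0.003, 0.031]
55.0 [0.015, -0.003, 0.037]
51.0 [0.019, -0.004, 0.042]
47.0 [0.023, -0.005, 0.047]
43.0 [0.028, -0.006, 0.052]
39.0 [0.033, -0.008, 0.056]
8 -50:132 -48:148 -46:155 -44:155 -42:154 -40:162 -38:179 -36:175 -34:146 -32:115 -30:97 -28:98 -26:90 -24:81 -22:72 -20:71 -18:75 -16:84 -14:93 -12:97 -10:102 -8:110 -6:125 -4:136 -2:145 0:154 2:163 4:150 6:124 8:90 10:82 12:80 14:86 16:106 18:117 20:121 22:120 24:120 26:123 28:120 30:103 32:91 34:91 36:115 38:184 40:221
12 -50:133 -48:146 -46:153 -44:155 -42:156 -40:164 -38:174 -36:171 -34:141 -32:111 -30:99 -28:97 -26:89 -24:83 -22:76 -20:70 -18:74 -16:87 -14:96 -12:99 -10:99 -8:111 -6:125 -4:140 -2:151 0:156 2:148 4:119 6:88 8:77 10:80 12:81 14:84 16:87 18:90 20:87 22:83 24:83 26:88 28:85 30:81 32:80 34:81 36:116 38:173 40:231
```

apply_moves(steps=[{"translation": [0.001, 0.0, 0.007], "rotation": [0, 0, 0]}, {"translation": [0.003, -0.001, 0.013], "rotation": [0, 0, 0]}, {"translation": [0.006, -0.001, 0.019], "rotation": [0, 0, 0]}, {"translation": [0.008, -0.002, 0.025], "rotation": [0, 0, 0]}, {"translation": [0.011, -0.003, 0.031], "rotation": [0, 0, 0]}, {"translation": [0.015, -0.003, 0.037], "rotation": [0, 0, 0]}, {"translation": [0.019, -0.004, 0.042], "rotation": [0, 0, 0]}, {"translation": [0.023, -0.005, 0.047], "rotation": [0, 0, 0]}, {"translation": [0.028, -0.006, 0.052], "rotation": [0, 0, 0]}, {"translation": [0.033, -0.008, 0.056], "rotation": [0, 0, 0]}])

```text
t: 18.8
eef_pos: [0.4833, -0.0799, 0.082]
ee_rot: [3.14, -0.0, -1.798]
force: [-4.5, 5.3, -1.1]
width: 0.0137
gripper_force: 12.0
```

```bash
python3 - <<'E'
from st import *
feel(4); sh(39.34,9.34)
E
```

```text
ang 39.1 r 24.3  resist(cw) 4.99 radial 2.70 M [1.89 1.68 0.12] t 18.80
ang 38.0 r 24.3  resist(cw) 4.24 radial 4.23 M [1.34 1.8  0.14] t 18.85
ang 38.1 r 24.3  resist(cw) 4.09 radial 3.33 M [1.46 1.61 0.07] t 18.90
ang 38.1 r 24.3  resist(cw) 3.05 radial 3.12 M [1.42 1.62 0.04] t 18.95
36.0 [0.004, -0.001, 0.003]
33.0 [0.008, -0.002, 0.006]
30.0 [0.012, -0.003, 0.009]
27.0 [0.016, -0.004, 0.011]
24.0 [0.021, -0.005, 0.013]
21.0 [0.025, -0.006, 0.015]
18.0 [0.03, -0.007, 0.017]
15.0 [0.035, -0.008, 0.018]
12.0 [0.039, -0.009, 0.02]
9.0 [0.044, -0.01, 0.02]
```

```bash
cat >> st.py <<'E'
def edge(n=4):
    g=np.mean([cv2.cvtColor(grab_frame("scene"),cv2.COLOR_BGR2GRAY).astype(np.float32) for _ in range(n)],0)
    np.save("pics/last.npy",g); return g
def edges(g):
    ys=np.arange(-45,45,.25); P=[]
    for x in (6,8,10,12,14):
        u=proj("scene",world(p,[[x/1e3,y/1e3,.12] for y in ys])).astype(np.float32)
        P.append(cv2.remap(g,u[:,:1],u[:,1:],cv2.INTER_CUBIC).ravel())
    P=np.mean(P,0); c=lambda i:ys[i]
    i=np.where((ys>25)&(P>150))[0][0]; j=np.where((ys<-20)&(P>140))[0][-1]
    m=(ys>-30)&(ys<-10); k=ys[m][P[m].argmin()]
    print("far end %.2f carriage edge %.2f rim %.2f"%(ys[i],ys[j],k))
E
python3 - <<'E'
from st import *
edges(edge()); feel(1)
E
```

```text
far end 36.00 carriage edge -35.00 rim -21.75
ang 38.1 r 24.3  resist(cw) 3.86 radial 2.83 M [1.46 1.58 0.  ] t 19.15
```

apply_moves(steps=[{"translation": [0.003, -0.001, 0.004], "rotation": [0, 0, 0]}, {"translation": [0.007, -0.002, 0.007], "rotation": [0, 0, 0]}, {"translation": [0.011, -0.003, 0.01], "rotation": [0, 0, 0]}, {"translation": [0.015, -0.004, 0.013], "rotation": [0, 0, 0]}, {"translation": [0.02, -0.005, 0.015], "rotation": [0, 0, 0]}, {"translation": [0.024, -0.006, 0.017], "rotation": [0, 0, 0]}, {"translation": [0.029, -0.007, 0.019], "rotation": [0, 0, 0]}, {"translation": [0.034, -0.008, 0.02], "rotation": [0, 0, 0]}, {"translation": [0.038, -0.009, 0.022], "rotation": [0, 0, 0]}, {"translation": [0.043, -0.01, 0.022], "rotation": [0, 0, 0]}])

```text
t: 19.98
eef_pos: [0.4944, -0.0823, 0.0875]
ee_rot: [3.141, 0.0, -1.798]
force: [-3.6, 4.0, -0.8]
width: 0.0134
gripper_force: 12.0
```

```bash
python3 - <<'E'
from st import *
feel(3); edges(edge()); feel(1); sh(9.34,-20.66)
E
```

```text
ang 9.2 r 24.6  resist(cw) 4.51 radial -0.06 M [1.4  1.3  0.06] t 19.98
ang 8.6 r 24.7  resist(cw) 3.78 radial -0.81 M [1.35 1.15 0.04] t 20.03
ang 8.6 r 24.7  resist(cw) 4.22 radial -1.78 M [1.48 1.05 0.03] t 20.08
far end 34.75 carriage edge -35.75 rim -22.50
ang 8.6 r 24.7  resist(cw) 4.83 radial -1.51 M [1.47 1.02 0.02] t 20.28
6.0 [0.005, -0.001, 0.001]
3.0 [0.01, -0.002, 0.001]
0.0 [0.015, -0.003, 0.001]
-3.0 [0.02, -0.005, 0.001]
-6.0 [0.024, -0.006, 0.001]
-9.0 [0.029, -0.007, 0.0]
-12.0 [0.034, -0.008, -0.001]
-15.0 [0.039, -0.009, -0.002]
-18.0 [0.044, -0.01, -0.003]
-21.0 [0.048, -0.011, -0.005]
```

apply_moves(steps=[{"translation": [0.005, -0.001, 0.001], "rotation": [0, 0, 0]}, {"translation": [0.01, -0.002, 0.001], "rotation": [0, 0, 0]}, {"translation": [0.012, -0.003, 0.001], "rotation": [0, 0, 0]}, {"translation": [0.015, -0.003, 0.001], "rotation": [0, 0, 0]}, {"translation": [0.017, -0.004, 0.001], "rotation": [0, 0, 0]}, {"translation": [0.02, -0.005, 0.001], "rotation": [0, 0, 0]}, {"translation": [0.022, -0.005, 0.001], "rotation": [0, 0, 0]}, {"translation": [0.024, -0.006, 0.001], "rotation": [0, 0, 0]}, {"translation": [0.024, -0.006, 0.001], "rotation": [0, 0, 0]}, {"translation": [0.024, -0.006, 0.001], "rotation": [0, 0, 0]}])

```text
t: 21.12
eef_pos: [0.5005, -0.0837, 0.0878]
ee_rot: [3.141, 0.0, -1.798]
force: [-2.8, 5.7, -1.5]
width: 0.0136
gripper_force: 12.0
```

```bash
cat >> st.py <<'E'
def reg(a,b):
    # displacement of carriage and, as a check, of the fixed base/end block, along jig y in mm
    d=(proj("scene",world(p,[[.03,.005,.1]]))-proj("scene",world(p,[[.03,-.005,.1]])))[0]/10
    def one(y0,y1,x0,x1):
        A=a[y0:y1,x0:x1]; B=b[y0:y1,x0:x1]
        M=np.eye(2,3,dtype=np.float32)
        _,M=cv2.findTransformECC(A,B,M,cv2.MOTION_TRANSLATION,(3,200,1e-6))
        return (M[:,2]@d/(d@d)).round(2), M[:,2].round(3)
    c=proj("scene",world(p,[[.045,0,.1]]))[0].astype(int)
    e=proj("scene",world(p,[[.0,.115,.09]]))[0].astype(int)
    print("carriage",one(c[1]-12,c[1]+10,c[0]-18,c[0]+18),"end block",one(e[1]-14,e[1]+14,e[0]-12,e[0]+12),"mm/px",1/np.hypot(*d))
E
python3 - <<'E'
from st import *
o=np.load("pics/last.npy"); feel(2); n=edge(); edges(n); reg(o,n); feel(1)
f=cv2.cvtColor(cv2.imread("pics/scene0.png"),cv2.COLOR_BGR2GRAY).astype(np.float32)
E
```

```text
ang -5.4 r 24.7  resist(cw) 3.84 radial -1.86 M [1.86 1.15 0.03] t 21.12
ang -5.4 r 24.7  resist(cw) 4.61 radial -2.78 M [1.82 1.17 0.02] t 21.17
far end 34.75 carriage edge -36.75 rim -23.00
carriage (np.float64(-0.51), array([-0.188,  0.032], dtype=float32)) end block (np.float64(-0.01), array([-0.002,  0.012], dtype=float32)) mm/px 2.6667793219289986
ang -5.4 r 24.7  resist(cw) 3.25 radial -2.98 M [1.77 1.18 0.07] t 21.37
```

```bash
python3 - <<'E'
from st import *
sh(-5.4,-35.4); sh(-35.4,-65.4); sh(-65.4,-95.4)
E
```

```text
-8.0 [0.005, -0.001, -0.001]
-11.0 [0.01, -0.002, -0.001]
-14.0 [0.014, -0.003, -0.003]
-17.0 [0.019, -0.004, -0.004]
-20.0 [0.024, -0.006, -0.006]
-23.0 [0.028, -0.007, -0.007]
-26.0 [0.033, -0.008, -0.01]
-29.0 [0.037, -0.009, -0.012]
-32.0 [0.041, -0.01, -0.015]
-35.0 [0.045, -0.011, -0.017]
-38.0 [0.004, -0.001, -0.003]
-41.0 [0.008, -0.002, -0.006]
-44.0 [0.011, -0.003, -0.01]
-47.0 [0.015, -0.003, -0.013]
-50.0 [0.018, -0.004, -0.017]
-53.0 [0.021, -0.005, -0.021]
-56.0 [0.024, -0.006, -0.025]
-59.0 [0.026, -0.006, -0.029]
-62.0 [0.029, -0.007, -0.034]
-65.0 [0.031, -0.007, -0.038]
-68.0 [0.002, -0.0, -0.005]
-71.0 [0.004, -0.001, -0.009]
-74.0 [0.005, -0.001, -0.014]
-77.0 [0.006, -0.001, -0.019]
-80.0 [0.007, -0.002, -0.024]
-83.0 [0.008, -0.002, -0.029]
-86.0 [0.008, -0.002, -0.034]
-89.0 [0.008, -0.002, -0.039]
-92.0 [0.008, -0.002, -0.044]
-95.0 [0.008, -0.002, -0.049]
```

apply_moves(steps=[{"translation": [0.005, -0.001, -0.001], "rotation": [0, 0, 0]}, {"translation": [0.01, -0.002, -0.002], "rotation": [0, 0, 0]}, {"translation": [0.014, -0.002, -0.004], "rotation": [0, 0, 0]}, {"translation": [0.019, -0.003, -0.006], "rotation": [0, 0, 0]}, {"translation": [0.024, -0.004, -0.008], "rotation": [0, 0, 0]}, {"translation": [0.028, -0.005, -0.009], "rotation": [0, 0, 0]}, {"translation": [0.033, -0.006, -0.012], "rotation": [0, 0, 0]}, {"translation": [0.037, -0.007, -0.014], "rotation": [0, 0, 0]}, {"translation": [0.041, -0.008, -0.017], "rotation": [0, 0, 0]}, {"translation": [0.045, -0.009, -0.019], "rotation": [0, 0, 0]}])

```text
t: 22.2
eef_pos: [0.512, -0.0863, 0.083]
ee_rot: [-3.142, -0.0, -1.798]
force: [-4.2, 2.1, 1.6]
width: 0.0133
gripper_force: 12.0
```

```bash
python3 - <<'E'
from st import *
o=np.load("pics/last.npy"); feel(4); n=edge(); reg(o,n); feel(3)
E
```

```text
ang -35.4 r 24.3  resist(cw) 4.62 radial -1.29 M [0.62 1.58 0.02] t 22.20
ang -35.7 r 24.3  resist(cw) 3.32 radial -0.90 M [0.31 1.18 0.06] t 22.25
ang -35.7 r 24.3  resist(cw) 2.59 radial -1.38 M [0.22 1.13 0.02] t 22.30
ang -35.6 r 24.4  resist(cw) 2.56 radial -0.29 M [0.2  1.02 0.01] t 22.35
carriage (np.float64(-0.74), array([-0.279,  0.033], dtype=float32)) end block (np.float64(0.02), array([ 0.004, -0.008], dtype=float32)) mm/px 2.6667793219289986
ang -35.4 r 24.4  resist(cw) 1.11 radial -1.43 M [0.03 0.89 0.04] t 22.55
ang -35.3 r 24.4  resist(cw) 2.95 radial -0.36 M [-0.01  0.89  0.05] t 22.60
ang -35.2 r 24.4  resist(cw) 2.43 radial -1.78 M [-0.04  0.92  0.01] t 22.65
```

apply_moves(steps=[{"translation": [0.004, -0.001, -0.003], "rotation": [0, 0, 0]}, {"translation": [0.008, -0.002, -0.006], "rotation": [0, 0, 0]}, {"translation": [0.011, -0.003, -0.01], "rotation": [0, 0, 0]}, {"translation": [0.013, -0.003, -0.012], "rotation": [0, 0, 0]}, {"translation": [0.015, -0.003, -0.013], "rotation": [0, 0, 0]}, {"translation": [0.016, -0.004, -0.015], "rotation": [0, 0, 0]}, {"translation": [0.018, -0.004, -0.017], "rotation": [0, 0, 0]}, {"translation": [0.02, -0.005, -0.019], "rotation": [0, 0, 0]}, {"translation": [0.021, -0.005, -0.021], "rotation": [0, 0, 0]}, {"translation": [0.022, -0.005, -0.023], "rotation": [0, 0, 0]}])

```text
t: 23.48
eef_pos: [0.5174, -0.0875, 0.0773]
ee_rot: [3.142, -0.0, -1.798]
force: [-3.5, -0.1, 2.1]
width: 0.0135
gripper_force: 12.0
```

```bash
python3 - <<'E'
from st import *
o=np.load("pics/last.npy"); feel(4); n=edge(6); reg(o,n); feel(3)
E
```

```text
ang -54.3 r 24.1  resist(cw) 3.64 radial -1.53 M [-0.11  1.45  0.04] t 23.48
ang -54.6 r 24.2  resist(cw) 3.34 radial -1.19 M [0.   1.34 0.04] t 23.53
ang -54.5 r 24.2  resist(cw) 2.85 radial -2.15 M [-0.05  1.3   0.04] t 23.58
ang -54.4 r 24.2  resist(cw) 2.63 radial -0.75 M [-0.12  1.25  0.08] t 23.63
carriage (np.float64(-0.52), array([-0.184,  0.07 ], dtype=float32)) end block (np.float64(0.01), array([0.01 , 0.024], dtype=float32)) mm/px 2.6667793219289986
ang -54.3 r 24.2  resist(cw) 3.02 radial -1.96 M [-0.27  1.2   0.09] t 23.93
ang -54.3 r 24.2  resist(cw) 2.46 radial -2.11 M [-0.24  1.19  0.  ] t 23.98
ang -54.3 r 24.2  resist(cw) 2.00 radial -2.11 M [-0.32  1.15  0.04] t 24.03
```

```bash
python3 - <<'E'
from st import *
sh(-54.4,-84.4); sh(-84.4,-114.4); sh(-114.4,-144.4)
E
```

```text
-57.0 [0.003, -0.001, -0.004]
-60.0 [0.005, -0.001, -0.008]
-63.0 [0.008, -0.002, -0.013]
-66.0 [0.01, -0.002, -0.017]
-69.0 [0.011, -0.003, -0.022]
-72.0 [0.013, -0.003, -0.027]
-75.0 [0.014, -0.003, -0.032]
-78.0 [0.016, -0.004, -0.037]
-81.0 [0.016, -0.004, -0.042]
-84.0 [0.017, -0.004, -0.047]
-87.0 [0.0, -0.0, -0.005]
-90.0 [0.0, -0.0, -0.01]
-93.0 [0.0, -0.0, -0.015]
-96.0 [-0.0, 0.0, -0.02]
-99.0 [-0.001, 0.0, -0.025]
-102.0 [-0.002, 0.0, -0.03]
-105.0 [-0.003, 0.001, -0.035]
-108.0 [-0.004, 0.001, -0.04]
-111.0 [-0.006, 0.001, -0.044]
-114.0 [-0.008, 0.002, -0.049]
-117.0 [-0.002, 0.0, -0.005]
-120.0 [-0.005, 0.001, -0.009]
-123.0 [-0.007, 0.002, -0.013]
-126.0 [-0.01, 0.002, -0.017]
-129.0 [-0.013, 0.003, -0.021]
-132.0 [-0.016, 0.004, -0.025]
-135.0 [-0.019, 0.005, -0.029]
-138.0 [-0.023, 0.005, -0.032]
-141.0 [-0.027, 0.006, -0.035]
-144.0 [-0.031, 0.007, -0.038]
```

apply_moves(steps=[{"translation": [0.002, 0.0, -0.003], "rotation": [0, 0, 0]}, {"translation": [0.004, -0.001, -0.007], "rotation": [0, 0, 0]}, {"translation": [0.006, -0.001, -0.01], "rotation": [0, 0, 0]}, {"translation": [0.008, -0.002, -0.014], "rotation": [0, 0, 0]}, {"translation": [0.009, -0.002, -0.018], "rotation": [0, 0, 0]}, {"translation": [0.01, -0.002, -0.021], "rotation": [0, 0, 0]}, {"translation": [0.011, -0.002, -0.025], "rotation": [0, 0, 0]}, {"translation": [0.012, -0.002, -0.028], "rotation": [0, 0, 0]}, {"translation": [0.012, -0.003, -0.03], "rotation": [0, 0, 0]}, {"translation": [0.012, -0.003, -0.031], "rotation": [0, 0, 0]}])

```text
t: 24.87
eef_pos: [0.5207, -0.0882, 0.0696]
ee_rot: [-3.141, 0.0, -1.798]
force: [-2.1, -3.0, 3.8]
width: 0.0135
gripper_force: 12.0
```

```bash
python3 - <<'E'
from st import *
o=np.load("pics/last.npy"); feel(4); n=edge(6); reg(o,n); edges(n); feel(3)
E
```

```text
ang -74.4 r 23.9  resist(cw) 4.04 radial -0.24 M [-0.77  0.95  0.01] t 24.87
ang -74.4 r 23.9  resist(cw) 3.03 radial -1.75 M [-0.85  0.87  0.07] t 24.92
ang -74.3 r 23.9  resist(cw) 3.34 radial -0.55 M [-0.93  0.82  0.06] t 24.97
ang -74.3 r 23.8  resist(cw) 3.50 radial -0.20 M [-0.85  0.79 -0.01] t 25.02
carriage (np.float64(-0.58), array([-0.216,  0.032], dtype=float32)) end block (np.float64(-0.01), array([-0.006, -0.012], dtype=float32)) mm/px 2.6667793219289986
far end 32.25 carriage edge -39.00 rim -25.25
ang -74.3 r 23.9  resist(cw) 3.36 radial 0.38 M [-1.04  0.51  0.07] t 25.32
ang -74.2 r 23.9  resist(cw) 2.34 radial -0.32 M [-1.06  0.48  0.06] t 25.37
ang -74.3 r 23.8  resist(cw) 2.73 radial 1.15 M [-1.07  0.48  0.04] t 25.42
```

apply_moves(steps=[{"translation": [0.001, 0.0, -0.004], "rotation": [0, 0, 0]}, {"translation": [0.002, 0.0, -0.008], "rotation": [0, 0, 0]}, {"translation": [0.003, 0.0, -0.012], "rotation": [0, 0, 0]}, {"translation": [0.003, -0.001, -0.016], "rotation": [0, 0, 0]}, {"translation": [0.004, -0.001, -0.02], "rotation": [0, 0, 0]}, {"translation": [0.004, -0.001, -0.024], "rotation": [0, 0, 0]}, {"translation": [0.004, -0.001, -0.028], "rotation": [0, 0, 0]}, {"translation": [0.004, -0.001, -0.031], "rotation": [0, 0, 0]}, {"translation": [0.004, -0.001, -0.034], "rotation": [0, 0, 0]}, {"translation": [0.004, -0.001, -0.036], "rotation": [0, 0, 0]}])

```text
t: 26.25
eef_pos: [0.5213, -0.0883, 0.0605]
ee_rot: [3.141, 0.0, -1.798]
force: [-2.3, -1.1, 4.6]
width: 0.0136
gripper_force: 12.0
```

```bash
python3 - <<'E'
from st import *
o=np.load("pics/last.npy"); feel(4); n=edge(6); reg(o,n); edges(n); feel(3)
E
```

```text
ang -96.6 r 23.8  resist(cw) 4.31 radial -2.55 M [-0.32  0.8   0.03] t 26.25
ang -96.8 r 23.7  resist(cw) 4.28 radial -1.85 M [-0.4   0.73 -0.01] t 26.30
ang -96.7 r 23.8  resist(cw) 4.15 radial -3.05 M [-0.34  0.75 -0.03] t 26.35
ang -96.6 r 23.8  resist(cw) 3.09 radial -1.97 M [-0.3   0.73  0.01] t 26.40
carriage (np.float64(-0.52), array([-0.188,  0.047], dtype=float32)) end block (np.float64(-0.01), array([-0.002,  0.009], dtype=float32)) mm/px 2.6667793219289986
far end 31.75 carriage edge -39.25 rim -25.75
ang -96.5 r 23.8  resist(cw) 3.43 radial -1.80 M [-0.1   0.83  0.01] t 26.70
ang -96.5 r 23.8  resist(cw) 4.12 radial -2.83 M [-0.12  0.8   0.01] t 26.75
ang -96.6 r 23.8  resist(cw) 3.62 radial -3.03 M [-0.01  0.84  0.03] t 26.80
```

apply_moves(steps=[{"translation": [0.0, 0.0, -0.003], "rotation": [0, 0, 0]}, {"translation": [-0.001, 0.0, -0.006], "rotation": [0, 0, 0]}, {"translation": [-0.001, 0.0, -0.009], "rotation": [0, 0, 0]}, {"translation": [-0.002, 0.0, -0.012], "rotation": [0, 0, 0]}, {"translation": [-0.003, 0.0, -0.015], "rotation": [0, 0, 0]}, {"translation": [-0.004, 0.001, -0.018], "rotation": [0, 0, 0]}, {"translation": [-0.005, 0.001, -0.021], "rotation": [0, 0, 0]}, {"translation": [-0.006, 0.001, -0.024], "rotation": [0, 0, 0]}, {"translation": [-0.006, 0.001, -0.025], "rotation": [0, 0, 0]}, {"translation": [-0.006, 0.001, -0.025], "rotation": [0, 0, 0]}])

```text
t: 27.63
eef_pos: [0.52, -0.088, 0.0545]
ee_rot: [-3.141, 0.0, -1.798]
force: [-3.3, 0.8, 7.4]
width: 0.0135
gripper_force: 12.0
```

```bash
python3 - <<'E'
from st import *
o=np.load("pics/last.npy"); feel(4); n=edge(6); reg(o,n); edges(n); feel(3)
E
```

```text
ang -111.3 r 23.9  resist(cw) 5.66 radial -5.81 M [0.37 1.08 0.05] t 27.63
ang -111.3 r 23.9  resist(cw) 4.30 radial -4.66 M [0.44 1.15 0.06] t 27.68
ang -111.3 r 23.9  resist(cw) 4.62 radial -6.10 M [0.37 1.11 0.07] t 27.73
ang -111.3 r 23.9  resist(cw) 5.16 radial -4.60 M [0.36 1.1  0.04] t 27.78
carriage (np.float64(-0.34), array([-0.127,  0.023], dtype=float32)) end block (np.float64(0.02), array([0.007, 0.003], dtype=float32)) mm/px 2.6667793219289986
far end 31.25 carriage edge -40.00 rim -26.25
ang -111.3 r 23.9  resist(cw) 5.14 radial -5.05 M [ 0.35  1.09 -0.  ] t 28.08
ang -111.3 r 23.9  resist(cw) 5.00 radial -5.46 M [0.42 1.09 0.06] t 28.13
ang -111.3 r 23.9  resist(cw) 5.09 radial -5.99 M [0.4  1.08 0.01] t 28.18
```

apply_moves(steps=[{"translation": [-0.002, 0.0, 0.001], "rotation": [0, 0, 0]}, {"translation": [-0.004, 0.001, 0.0015], "rotation": [0, 0, 0]}, {"translation": [-0.004, 0.001, 0.0015], "rotation": [0, 0, 0]}, {"translation": [-0.004, 0.001, 0.0015], "rotation": [0, 0, 0]}, {"translation": [-0.004, 0.001, 0.0015], "rotation": [0, 0, 0]}, {"translation": [-0.004, 0.001, 0.0015], "rotation": [0, 0, 0]}, {"translation": [-0.004, 0.001, 0.0015], "rotation": [0, 0, 0]}, {"translation": [-0.004, 0.001, 0.0015], "rotation": [0, 0, 0]}, {"translation": [-0.004, 0.001, 0.0015], "rotation": [0, 0, 0]}, {"translation": [-0.004, 0.001, 0.0015], "rotation": [0, 0, 0]}])

```text
t: 29.02
eef_pos: [0.5195, -0.088, 0.0549]
ee_rot: [-3.141, 0.0, -1.798]
force: [3.2, -4.2, 3.3]
width: 0.0137
gripper_force: 12.0
```

```bash
python3 - <<'E'
from st import *
feel(8); st()
E
```

```text
ang -110.8 r 23.3  resist(cw) 4.51 radial 2.62 M [-1.34 -1.18 -0.02] t 29.02
ang -110.9 r 23.3  resist(cw) 4.89 radial 1.99 M [-1.4  -1.14  0.02] t 29.07
ang -110.8 r 23.3  resist(cw) 4.76 radial 2.17 M [-1.36 -1.2  -0.04] t 29.12
ang -110.9 r 23.3  resist(cw) 5.62 radial 2.42 M [-1.42 -1.2   0.  ] t 29.17
ang -110.9 r 23.3  resist(cw) 4.20 radial 1.95 M [-1.41 -1.16 -0.07] t 29.22
ang -110.9 r 23.3  resist(cw) 4.35 radial 2.57 M [-1.36 -1.2  -0.05] t 29.27
ang -110.9 r 23.3  resist(cw) 4.54 radial 2.70 M [-1.39 -1.22 -0.09] t 29.32
ang -110.9 r 23.3  resist(cw) 5.27 radial 1.91 M [-1.38 -1.18 -0.06] t 29.37
rel axis mm [21.7 -0.6 -8.3] ang -110.9 F jig [ 3.66 -3.39  4.24] M [-1.07 -1.46 -0.06] w 0.0134 29.3667
```

```bash
python3 - <<'E'
from st import *
n=np.mean([grab_frame("scene").astype(np.float32) for _ in range(10)],0).astype(np.uint8)
cv2.imwrite("pics/now.png",n)
c=cv2.imread("pics/c4.png")[210:410,270:590]; c=cv2.resize(c,(800,500),interpolation=cv2.INTER_CUBIC)[110:410]
u=n[160:241,240:360]; u=cv2.resize(u,(800,540),interpolation=cv2.INTER_CUBIC)[210:410,270:590]; u=cv2.resize(u,(800,500),interpolation=cv2.INTER_CUBIC)[110:410]
o=np.vstack([c,u]).astype(np.float32); o=np.clip((o-40)*1.5,0,255).astype(np.uint8)
cv2.imwrite("pics/cmp.png",o)
P=world(p,[[.0,.003,.12],[.014,.003,.12],[-.014,.003,.12],[.014,-.003,.12],[0,-.003,.12]])
q=proj("scene",P); q=((q-[240,160]+.5)*6.667-[270,210])*2.5-[0,110]; print(q.round(0)); feel(1)
E
```

```text
[[386. 195.]
 [414. 263.]
 [359. 127.]
 [378. 272.]
 [350. 203.]]
ang -110.9 r 23.3  resist(cw) 4.39 radial 2.52 M [-1.42 -1.18 -0.07] t 29.87
```

View pics/cmp.png

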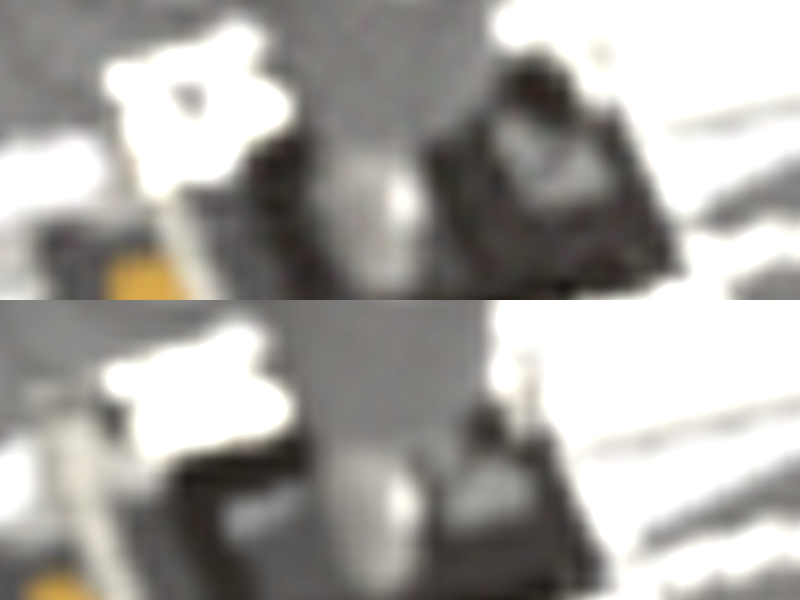

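The lower half shows the window's far edge right against the tongue's far face (tongue x 330–425, solid black from there on). The resistance has risen steadily from about 3 N to 4.5 N, so the buckle is bearing on the tongue. I'll let go and rise.

apply_moves(steps=[{"translation": [0, 0, 0], "rotation": [0, 0, 0]}, {"translation": [0, 0, 0], "rotation": [0, 0, 0]}, {"translation": [0, 0, 0], "rotation": [0, 0, 0]}, {"translation": [0, 0, 0], "rotation": [0, 0, 0]}, {"translation": [0, 0, 0.06], "rotation": [0, 0, 0]}, {"translation": [0, 0, 0.18], "rotation": [0, 0, 0]}, {"translation": [0, 0, 0.3], "rotation": [0, 0, 0]}, {"translation": [0, -0.05, 0.42], "rotation": [0, 0, 0]}, {"translation": [0, -0.1, 0.52], "rotation": [0, 0, 0]}, {"translation": [0, -0.1, 0.52], "rotation": [0, 0, 0]}], jaw=-0.5)

```text
t: 30.7
eef_pos: [0.5212, -0.114, 0.1898]
ee_rot: [-3.134, 0.001, -1.797]
force: [1.4, 0.0, 0.6]
width: 0.0653
gripper_force: 0.0
```

```bash
python3 - <<'E'
from st import *
st(); o=cv2.cvtColor(cv2.imread("pics/now.png"),cv2.COLOR_BGR2GRAY).astype(np.float32)
n=edge(8); reg(o,n); edges(o); edges(n)
b=[]
for _ in range(8): grab_frame("top"); b.append(get_state()["force"])
print("bias",np.mean(b,0),np.std(b,0))
# handle angle now: darkest projected handle segment in the scene view
sc=[]
for a in range(-180,180,3):
    r=np.radians(a); u=proj("scene",world(p,[[-.024*np.sin(r),-.164-d,.08+.024*np.cos(r)] for d in np.linspace(-.015,.022,12)])).astype(np.float32)
    sc.append((cv2.remap(n,u[:,:1],u[:,1:],cv2.INTER_LINEAR).mean(),a))
print(sorted(sc)[:6])
E
```

```text
rel axis mm [ 29.3 -25.6 126.6] ang -13.0 F jig [1.36 0.36 0.62] M [ 0.02 -0.13 -0.  ] w 0.0653 30.7
carriage (np.float64(0.02), array([ 0.006, -0.   ], dtype=float32)) end block (np.float64(0.0), array([-0.   , -0.003], dtype=float32)) mm/px 2.6667793219289986
far end 31.25 carriage edge -40.00 rim -26.25
far end 31.25 carriage edge -40.00 rim -26.25
bias [-0.06609256 -0.10523622  0.26032664] [0.32164386 0.57433494 0.43665392]
[(np.float32(67.480095), -120), (np.float32(67.51022), -123), (np.float32(67.55842), -117), (np.float32(67.616455), -126), (np.float32(67.83951), -114), (np.float32(67.86802), -129)]
```

apply_moves(steps=[{"translation": [0, 0.05, -0.1], "rotation": [0, 0, 0]}, {"translation": [0, 0.1, -0.2], "rotation": [0, 0, 0]}, {"translation": [0, 0.1, -0.3], "rotation": [0, 0, 0]}, {"translation": [0, 0.1, -0.4], "rotation": [0, 0, 0]}, {"translation": [0, 0.1, -0.48], "rotation": [0, 0, 0]}, {"translation": [0, 0.1, -0.52], "rotation": [0, 0, 0]}, {"translation": [0, 0.1, -0.52], "rotation": [0, 0, 0]}, {"translation": [0, 0.1, -0.52], "rotation": [0, 0, 0]}, {"translation": [0, 0.1, -0.52], "rotation": [0, 0, 0]}, {"translation": [0, 0.1, -0.52], "rotation": [0, 0, 0]}])

```text
t: 32.33
eef_pos: [0.5199, -0.0879, 0.0561]
ee_rot: [-3.139, 0.001, -1.798]
force: [-0.5, 0.3, 0.1]
width: 0.0661
gripper_force: 0.0
```

apply_moves(steps=[{"translation": [0, 0, 0], "rotation": [0, 0, 0]}, {"translation": [0, 0, 0], "rotation": [0, 0, 0]}, {"translation": [0, 0, 0], "rotation": [0, 0, 0]}, {"translation": [0, 0, 0], "rotation": [0, 0, 0]}, {"translation": [0, 0, 0], "rotation": [0, 0, 0]}, {"translation": [0, 0, 0], "rotation": [0, 0, 0]}, {"translation": [0, 0, 0], "rotation": [0, 0, 0]}, {"translation": [0, 0, 0], "rotation": [0, 0, 0]}, {"translation": [0, 0, 0], "rotation": [0, 0, 0]}, {"translation": [0, 0, 0], "rotation": [0, 0, 0]}], jaw=1, newtons=12)

```text
t: 33.17
eef_pos: [0.5207, -0.0884, 0.0553]
ee_rot: [-3.138, 0.0, -1.797]
force: [4.9, -4.1, -0.6]
width: 0.0133
gripper_force: 12.0
```

```bash
python3 - <<'E'
from st import *
feel(5); st(); sh(-111,-91)
E
```

```text
ang -108.9 r 24.3  resist(cw) 1.25 radial 5.61 M [-1.78 -1.57 -0.05] t 33.17
ang -108.9 r 24.4  resist(cw) 1.21 radial 5.88 M [-1.73 -1.51 -0.08] t 33.22
ang -108.8 r 24.4  resist(cw) 1.01 radial 5.01 M [-1.67 -1.53 -0.06] t 33.27
ang -108.8 r 24.4  resist(cw) 0.97 radial 4.69 M [-1.71 -1.48 -0.05] t 33.32
ang -108.8 r 24.4  resist(cw) 1.29 radial 4.95 M [-1.72 -1.48 -0.15] t 33.37
rel axis mm [23.1 -0.7 -7.8] ang -108.8 F jig [ 5.1  -3.63 -0.37] M [-1.34 -1.83 -0.15] w 0.0131 33.3667
-109.0 [0.001, -0.0, 0.003]
-107.0 [0.002, -0.0, 0.006]
-105.0 [0.003, -0.001, 0.01]
-103.0 [0.004, -0.001, 0.013]
-101.0 [0.004, -0.001, 0.016]
-99.0 [0.005, -0.001, 0.019]
-97.0 [0.006, -0.001, 0.023]
-95.0 [0.006, -0.001, 0.026]
-93.0 [0.006, -0.001, 0.029]
-91.0 [0.006, -0.001, 0.033]
```

apply_moves(steps=[{"translation": [0.003, 0, 0], "rotation": [0, 0, 0]}, {"translation": [0.003, 0, -0.002], "rotation": [0, 0, 0]}, {"translation": [0.003, 0, -0.004], "rotation": [0, 0, 0]}, {"translation": [0.003, 0, -0.006], "rotation": [0, 0, 0]}, {"translation": [0.002, 0, -0.008], "rotation": [0, 0, 0]}, {"translation": [0.002, 0, -0.01], "rotation": [0, 0, 0]}, {"translation": [0.002, 0, -0.012], "rotation": [0, 0, 0]}, {"translation": [0.002, 0, -0.014], "rotation": [0, 0, 0]}, {"translation": [0.001, 0, -0.016], "rotation": [0, 0, 0]}, {"translation": [0.001, 0, -0.016], "rotation": [0, 0, 0]}])

```text
t: 34.2
eef_pos: [0.52, -0.0881, 0.0511]
ee_rot: [-3.14, 0.0, -1.797]
force: [3.4, -3.6, 1.6]
width: 0.0134
gripper_force: 12.0
```

```bash
python3 - <<'E'
from st import *
o=np.load("pics/last.npy"); feel(6); n=edge(8); reg(o,n); feel(2); st()
E
```

```text
ang -118.5 r 25.4  resist(cw) 3.36 radial 2.85 M [-1.53 -1.03 -0.02] t 34.20
ang -118.5 r 25.4  resist(cw) 3.80 radial 3.35 M [-1.51 -1.05 -0.08] t 34.25
ang -118.4 r 25.4  resist(cw) 4.52 radial 2.32 M [-1.54 -1.08 -0.02] t 34.30
ang -118.4 r 25.4  resist(cw) 4.35 radial 3.10 M [-1.51 -1.05 -0.05] t 34.35
ang -118.4 r 25.4  resist(cw) 4.80 radial 3.50 M [-1.5  -0.97 -0.05] t 34.40
ang -118.4 r 25.4  resist(cw) 4.36 radial 2.44 M [-1.53 -1.01 -0.1 ] t 34.45
carriage (np.float64(-0.0), array([-0.   ,  0.003], dtype=float32)) end block (np.float64(-0.01), array([-0.004, -0.003], dtype=float32)) mm/px 2.6667793219289986
ang -118.4 r 25.4  resist(cw) 3.22 radial 2.48 M [-1.53 -1.01 -0.02] t 34.85
ang -118.4 r 25.4  resist(cw) 3.87 radial 2.07 M [-1.55 -1.1   0.01] t 34.90
rel axis mm [ 22.3  -0.6 -12.1] ang -118.4 F jig [ 3.66 -3.61  2.42] M [-1.26 -1.42  0.01] w 0.0133 34.9
```

Ten degrees of clockwise crank no longer moves the carriage (0.00 mm, against 0.3 mm when free). The buckle is bearing on the tongue and the slack is out, so I'll let go and retreat.

apply_moves(steps=[{"translation": [0, 0, 0], "rotation": [0, 0, 0]}, {"translation": [0, 0, 0], "rotation": [0, 0, 0]}, {"translation": [0, 0, 0], "rotation": [0, 0, 0]}, {"translation": [0, 0, 0], "rotation": [0, 0, 0]}, {"translation": [0, 0, 0.06], "rotation": [0, 0, 0]}, {"translation": [0, 0, 0.18], "rotation": [0, 0, 0]}, {"translation": [0, 0, 0.3], "rotation": [0, 0, 0]}, {"translation": [0, -0.05, 0.42], "rotation": [0, 0, 0]}, {"translation": [0, -0.15, 0.54], "rotation": [0, 0, 0]}, {"translation": [0, -0.25, 0.6], "rotation": [0, 0, 0]}], jaw=-0.5)

```text
t: 35.73
eef_pos: [0.5203, -0.1506, 0.2047]
ee_rot: [-3.137, 0.001, -1.795]
force: [1.8, 0.1, -0.6]
width: 0.0651
gripper_force: 0.0
```

```bash
python3 - <<'E'
from st import *
o=np.load("pics/last.npy"); n=edge(10); reg(o,n); edges(n); st()
print(job_done())
E
```

```text
carriage (np.float64(-0.01), array([-0.005,  0.001], dtype=float32)) end block (np.float64(0.01), array([0.004, 0.008], dtype=float32)) mm/px 2.6667793219289986
far end 31.25 carriage edge -40.00 rim -26.25
rel axis mm [ 35.1 -60.9 136.7] ang -14.4 F jig [-0.44 -1.21  0.35] M [0.02 0.07 0.08] w 0.0656 36.2333
the job is handed in; nothing more can be done
None
```

I set the buckle snug against the tongue and handed the job in at about 36 s: plunger home, crank wound back to about 4.5 N (noisy reading) and let go; the carriage had stopped following the crank and held still on release, but the judge's result was not shown.

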